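# Load a dry-block calibrator and chuck its reference probe

### The job

Set up the probe calibrator: pull the dust plug out of its chuck and lay it in the white tray, then stand the reference probe (the one with the short thick head) fully down in the open chuck and turn the chuck sleeve clockwise until all its jaws hold the probe firmly. Push every slim-headed test probe from the rack fully home into a well of its own, and when all of that is done press the start button right down and let it go. Leave the bottle, the jar and the green block where they are.

Things in the scene. Friction and masses are not known exactly. Their poses are not given: they have to be found in the camera images.
- unit: Dry-block calibrator, fixed white instrument: 320 mm wide (y), x from -145 (front) to +90 mm. Origin on the table under its middle, z up. Main top flat at 80 mm (x -70 to +90); low console in front, top at 40 mm, with display and start button. On the line x = +10 mm an aluminium strip holds four wells (y = 20, -26, -72, -118 mm) and, at y = +120 mm, the upright chuck.
- well0 (a point): Centre of the mouth of well 0, flush with the top of the calibrator (80 mm above the table): a vertical round hole 12.5 mm across, 65 mm deep. Any test probe may go in any well.
- well1 (a point): Centre of the mouth of well 1, flush with the top of the calibrator (80 mm above the table): a vertical round hole 12.5 mm across, 65 mm deep. Any test probe may go in any well.
- well2 (a point): Centre of the mouth of well 2, flush with the top of the calibrator (80 mm above the table): a vertical round hole 12.5 mm across, 65 mm deep. Any test probe may go in any well.
- well3 (a point): Centre of the mouth of well 3, flush with the top of the calibrator (80 mm above the table): a vertical round hole 12.5 mm across, 65 mm deep. Any test probe may go in any well.
- chuck (a point): On the chuck's vertical axis at the top of its sleeve (116 mm above the table). Three jaws (from 98 to 114 mm) leave an opening of 20 mm at sleeve angle 0, 5 mm less per radian; under them a 12 mm bore runs from 80 mm down to a floor at 59 mm above the table, where the reference probe's tip rests when fully down (its shoulder 3 mm above the sleeve).
- sleeve (a joint): Chuck sleeve angle, rad: 0 wide open (starts at 0 to 0.4), grows clockwise seen from above, stop at 2.6; stiff (0.15 N m), stays where left. A knurled dark steel ring 48 mm in diameter, 82 to 116 mm above the table, about the vertical axis through point chuck. Its three jaws meet the reference probe's shaft at about 2.0 rad and hold it firmly from about 2.2.
- jaw0: One of the three steel chuck jaws inside the sleeve (origin on the chuck axis, 98 mm above the table, when open); moved only by the sleeve.
- jaw1: One of the three steel chuck jaws inside the sleeve (origin on the chuck axis, 98 mm above the table, when open); moved only by the sleeve.
- jaw2: One of the three steel chuck jaws inside the sleeve (origin on the chuck axis, 98 mm above the table, when open); moved only by the sleeve.
- plug: Black rubber dust plug, 63 mm long, 50 g, upright in the chuck at the start with its flange resting on the sleeve. Origin at the lower end of its stem, z along it: stem 12 mm diameter to 35 mm, flange 42 mm diameter from 35 to 41 mm, round gripping knob 26 mm diameter from 41 to 63 mm.
- plug_mid (a point): Point on the axis of the dust plug, 38 mm above its stem end (in the middle of the flange).
- tray: Loose white open tray 130 x 130 mm, 30 mm high, walls and floor about 4 mm, 350 g. Origin under its centre. Stands to the left or the right of the calibrator.
- rack: Loose white rack block 240 (its x) x 70 x 70 mm high, 1.5 kg, on the other side of the calibrator; origin under its centre. Five 12.5 mm holes in one row along its x (at -88, -44, 0, 44, 88 mm) hold the probes upright, shoulders on its top; some holes may be empty.
- ref: The reference probe: steel shaft 10 mm diameter and 60 mm long with a rounded tip, with a SHORT THICK round grey head 32 mm diameter and 26 mm tall on top. Origin at the tip of the shaft, z towards the head: shoulder at 60 mm, top at 86 mm. 60 g.
- probe0: A test probe (two to four are present): steel shaft 10 mm diameter and 60 mm long with a rounded tip, with a SLIM round grey head 16 mm diameter and 46 mm tall on top. Origin at the tip of the shaft, z towards the head: shoulder at 60 mm, top at 106 mm. 60 g. Fully home in a well its shoulder lies on the calibrator's top and its tip is 20 mm above the table.
- probe1: A test probe (two to four are present): steel shaft 10 mm diameter and 60 mm long with a rounded tip, with a SLIM round grey head 16 mm diameter and 46 mm tall on top. Origin at the tip of the shaft, z towards the head: shoulder at 60 mm, top at 106 mm. 60 g. Fully home in a well its shoulder lies on the calibrator's top and its tip is 20 mm above the table.
- probe2: A test probe (two to four are present): steel shaft 10 mm diameter and 60 mm long with a rounded tip, with a SLIM round grey head 16 mm diameter and 46 mm tall on top. Origin at the tip of the shaft, z towards the head: shoulder at 60 mm, top at 106 mm. 60 g. Fully home in a well its shoulder lies on the calibrator's top and its tip is 20 mm above the table.
- probe3: A test probe (two to four are present): steel shaft 10 mm diameter and 60 mm long with a rounded tip, with a SLIM round grey head 16 mm diameter and 46 mm tall on top. Origin at the tip of the shaft, z towards the head: shoulder at 60 mm, top at 106 mm. 60 g. Fully home in a well its shoulder lies on the calibrator's top and its tip is 20 mm above the table.
- start (a joint): Travel of the start button, m: 0 released, 0.006 fully down; spring, 5 N when fully down.
- start_top (a point): Centre of the top of the round start button (28 mm diameter) on the calibrator's console, pressed straight down.
- bottle: Bystander: white plastic bottle, 68 mm diameter, 170 mm tall; origin under its centre.
- jar: Bystander: amber glass jar, 72 mm diameter, 90 mm tall; origin under its centre.
- block: Bystander: small green plastic block 75 x 55 x 30 mm; origin under its centre.
There are look-alikes about, which are no part of the job. Leave any purple or yellow look-alike of the plug alone.

How it is judged (in metres and radians):
On the way, in this order (a step that is already met when the one before it is completed fails the run):
1. the dust plug lies in the tray, let go (x of plug_mid in the frame of tray between -0.062 and 0.062 m and y of plug_mid in the frame of tray between -0.062 and 0.062 m and z of plug_mid in the frame of tray between 0 and 0.06 m and contact force between the fingers and plug below 0.3 N), for 0.2 s.
2. the reference probe stands fully down in the still open chuck (horizontal distance between ref and chuck below 0.005 m and z of ref in the frame of unit below 0.064 m and angle between ref's own z axis and vertical below 0.12 rad and value of joint sleeve below 1.6 rad), for 0.2 s.
3. the sleeve is turned until all three jaws grip the reference probe (horizontal distance between ref and chuck below 0.005 m and z of ref in the frame of unit below 0.064 m and angle between ref's own z axis and vertical below 0.12 rad and value of joint sleeve above 2 rad and contact force between each of jaw0, jaw1, jaw2 and ref above 1 N), for 0.2 s.
4. with the reference probe gripped and every test probe home in a well, the start button is pressed right down (all of step 3 and ((horizontal distance between probe0 and well0 below 0.005 m and z of probe0 in the frame of unit below 0.025 m) or (horizontal distance between probe0 and well1 below 0.005 m and z of probe0 in the frame of unit below 0.025 m) or (horizontal distance between probe0 and well2 below 0.005 m and z of probe0 in the frame of unit below 0.025 m) or (horizontal distance between probe0 and well3 below 0.005 m and z of probe0 in the frame of unit below 0.025 m)) and ((horizontal distance between probe1 and well0 below 0.005 m and z of probe1 in the frame of unit below 0.025 m) or (horizontal distance between probe1 and well1 below 0.005 m and z of probe1 in the frame of unit below 0.025 m) or (horizontal distance between probe1 and well2 below 0.005 m and z of probe1 in the frame of unit below 0.025 m) or (horizontal distance between probe1 and well3 below 0.005 m and z of probe1 in the frame of unit below 0.025 m)) and ((horizontal distance between probe2 and well0 below 0.005 m and z of probe2 in the frame of unit below 0.025 m) or (horizontal distance between probe2 and well1 below 0.005 m and z of probe2 in the frame of unit below 0.025 m) or (horizontal distance between probe2 and well2 below 0.005 m and z of probe2 in the frame of unit below 0.025 m) or (horizontal distance between probe2 and well3 below 0.005 m and z of probe2 in the frame of unit below 0.025 m)) and ((horizontal distance between probe3 and well0 below 0.005 m and z of probe3 in the frame of unit below 0.025 m) or (horizontal distance between probe3 and well1 below 0.005 m and z of probe3 in the frame of unit below 0.025 m) or (horizontal distance between probe3 and well2 below 0.005 m and z of probe3 in the frame of unit below 0.025 m) or (horizontal distance between probe3 and well3 below 0.005 m and z of probe3 in the frame of unit below 0.025 m)) and value of joint start above 0.0045 m), for 0.1 s.
At the end, for the whole second after the job is handed in: Plug inside the tray's walls; reference probe in the chuck within 5 mm of its axis and of fully down, upright within 0.12 rad, sleeve beyond 2.0 rad, each jaw pressing it over 1 N; every test probe present within 5 mm of a well's axis and of fully home; button released (all of step 3 and x of plug_mid in the frame of tray between -0.062 and 0.062 m and y of plug_mid in the frame of tray between -0.062 and 0.062 m and z of plug_mid in the frame of tray between 0 and 0.06 m and ((horizontal distance between probe0 and well0 below 0.005 m and z of probe0 in the frame of unit below 0.025 m) or (horizontal distance between probe0 and well1 below 0.005 m and z of probe0 in the frame of unit below 0.025 m) or (horizontal distance between probe0 and well2 below 0.005 m and z of probe0 in the frame of unit below 0.025 m) or (horizontal distance between probe0 and well3 below 0.005 m and z of probe0 in the frame of unit below 0.025 m)) and ((horizontal distance between probe1 and well0 below 0.005 m and z of probe1 in the frame of unit below 0.025 m) or (horizontal distance between probe1 and well1 below 0.005 m and z of probe1 in the frame of unit below 0.025 m) or (horizontal distance between probe1 and well2 below 0.005 m and z of probe1 in the frame of unit below 0.025 m) or (horizontal distance between probe1 and well3 below 0.005 m and z of probe1 in the frame of unit below 0.025 m)) and ((horizontal distance between probe2 and well0 below 0.005 m and z of probe2 in the frame of unit below 0.025 m) or (horizontal distance between probe2 and well1 below 0.005 m and z of probe2 in the frame of unit below 0.025 m) or (horizontal distance between probe2 and well2 below 0.005 m and z of probe2 in the frame of unit below 0.025 m) or (horizontal distance between probe2 and well3 below 0.005 m and z of probe2 in the frame of unit below 0.025 m)) and ((horizontal distance between probe3 and well0 below 0.005 m and z of probe3 in the frame of unit below 0.025 m) or (horizontal distance between probe3 and well1 below 0.005 m and z of probe3 in the frame of unit below 0.025 m) or (horizontal distance between probe3 and well2 below 0.005 m and z of probe3 in the frame of unit below 0.025 m) or (horizontal distance between probe3 and well3 below 0.005 m and z of probe3 in the frame of unit below 0.025 m)) and value of joint start below 0.002 m); the robot touches nothing.
It fails at once if the bottle is moved by more than 30 mm (distance of bottle from where it was at the start of the episode above 0.03 m).
It fails at once if the jar is moved by more than 30 mm (distance of jar from where it was at the start of the episode above 0.03 m).
It fails at once if the green block is moved by more than 30 mm (distance of block from where it was at the start of the episode above 0.03 m).
Of probe0, probe1, probe2, probe3 only 2 to 4 are there at a start; the rules pass over those that are not, and their reading is None.
At some moment in a run one of tray, rack may be knocked a few centimetres aside while the robot is not near it.
It also fails if it takes over 210 s, if anything falls off the work surface, if the arm or the gripper's body presses on something with over 40 N, if the wrist force passes 120 N, or if a joint passes its speed limit or range.

### The arm

A 6-joint arm with a two-finger parallel gripper is mounted at the origin on the work surface. World frame = base frame: x ahead of the robot, y to its left, z up, the work surface at z = 0. Lengths are in m, angles in degrees, forces in N, time in s.
With the tool pointing down it reaches from about 0.35 to 0.95 m from the base axis. Payload 17.4 kg.
Tool frame: the origin (TCP) lies at the very end of the fingers, on their centre line; the grasp point (between the pads) lies 19 mm behind it; z points along the fingers, y is the line along which they close (so a half turn about z gives the same grasp; the last joint's range is limited). The gripper opens to 93 mm and grips with 3 to 60 N. Pads are 15 mm wide; open, the fingers measure 128 mm over their backs; the gripper's body (75 mm by 188 mm) begins 65 mm behind the grasp point.
Start: joints at [-76.249, 6.646, 82.598, -0, 90.757, -2.166], TCP at [0.185, -0.649, 0.219] pointing down, gripper open.
Joint ranges: [-162.19, 162.19], [-47.58, 125.68], [4.15, 143.07], [-65.23, 245.23], [0.69, 171.88], [-170.13, 170.13]. Speed limits (degrees/s): [108.29, 108.29, 127.2, 180, 180, 180].

### API

Orientations are given as [roll, pitch, yaw] about the fixed x, y, z axes, in that order (R = Rz(yaw) Ry(pitch) Rx(roll)).
In Python, from bench import bot gives the robot as it stands. The module is installed in compiled form; this text tells all that it offers.
- The arm moves only by the tool step_arm, never from a script. Its arguments are lists of equal length, an entry for each row: "translation": the shift along the tool's x, y, z in units of 40 mm (1.0 is 40 mm), a list of three; "twist": the turn, a rotation vector about the tool's x, y, z in units of 5 degrees (1.0 is 5 degrees), a list of three. A call has exactly 5 rows; each row shifts and turns the commanded pose from where the row before left it, along the tool's axes as they then stand; what a row does not reach is not made up. A row lasts 1/10 s, in which the tool goes at most 50 mm and 8.59 degrees, less where a joint would pass 70% of its speed; a pose out of reach is approached as far as the arm can. A call with a number of a shift or a turn outside -1 to 1 is refused whole. A call with a gripper value outside its range is refused whole. "gripper" is the opening, from -1 (shut) to 1 (fully open), set as the call begins (left out, the last holds). The fingers move at their own pace and stop on an object; "squeeze" is the grip in N (left out, the last holds). Time passes only in rows, so rows that do not move let the fingers close, or fill a call up. It gives the time, the measured TCP pose, the force, the opening and the grip force at its end, in the units of the state.
- bot.get_obs(): the state, without advancing time (a new reading comes with each control period).
- bot.snapshot(name): name is "side" or "top" or "wrist"; returns a dict with "pixels" (384x512x3 uint8, red, green, blue), "fov_y" (degrees; the focal length in pixels is half the picture's height over the tangent of half this angle, whatever the lens; pixels are square), "cx", "cy" (the principal point, pixels), "k1" (the pictures are not rectified: a ray, as slopes to the right and down, at radius r is drawn at 1 + k1 r^2 times it, then the intrinsics apply), "R" (3x3) and "t" (3): a world point X has camera coordinates R X + t; the wrist camera has in their place "hand_eye" (4x4, takes a point from camera to tool coordinates, whose origin is the TCP and whose axes are the flange's). Camera axes: x right, y down, z forward; pixel columns grow to the right and rows downward; lengths in m; the calibration is good to about 2 mm. A picture is of the moment at which its call begins: read the wrist's pose just before it. There is no depth.
- bot.job_done(): hands the job in; it is judged then, once.
The state is a dict: "time": time; "joint_positions": joint angles; "joint_vel": joint speeds; "joint_efforts": joint torques, N m; "position": TCP position; "eef_rot": TCP orientation; "wrist_force": force on the tool from outside, world axes, zero at the start; "moment": the same for the moment, N m; "finger_gap": finger opening in m; "grip_force": force on a finger pad.
Only numpy, scipy, OpenCV 4.12 (cv2) and the standard library are available. Lean on these libraries where they do the work, as an engineer would, in place of code of your own. Each camera call takes 0.05 s, during which the arm holds its last target. There are 200 camera calls.

## Working session

There is one attempt and no reset: what is moved stays moved. The work goes in short steps, Python scripts to look and compute and a tool call to move; the robot and the scene stay as the last step left them, time stands still between calls to the robot, and variables do not carry over. Pictures are saved under pics/ and viewed, at most 16 in all, crops included, and the job is handed in when it is done.

Besides the shell and the picture viewer there is one more tool, called after "Emit:" as name(argument=value, ...) on one line, values as JSON. step_arm: Moves the arm, as the interface text tells. Its arguments: {"type":"object","properties":{"translation":{"type":"array"},"twist":{"type":"array"},"gripper":{"type":"number"},"squeeze":{"type":"number"}},"required":["translation","twist"]}

```bash
mkdir -p pics; cat > h.py <<'E'
import numpy as np, cv2
from bench import bot
from scipy.spatial.transform import Rotation as Ro
def snap(n,f=None):
    o=bot.get_obs(); s=bot.snapshot(n)
    if n=='wrist':
        T=np.eye(4);T[:3,:3]=Ro.from_euler('xyz',o['eef_rot'],degrees=True).as_matrix();T[:3,3]=o['position']
        C=T@np.array(s['hand_eye']);s['R']=C[:3,:3].T;s['t']=-s['R']@C[:3,3]
    s['R']=np.array(s['R']);s['t']=np.array(s['t'])
    if f: cv2.imwrite(f,s['pixels'][:,:,::-1])
    return s
def K(s):
    f=192/np.tan(np.radians(s['fov_y'])/2);return np.array([[f,0,s['cx']],[0,f,s['cy']],[0,0,1]]),np.array([s['k1'],0,0,0,0.])
def proj(s,X):
    return cv2.projectPoints(np.array(X,float).reshape(-1,3),cv2.Rodrigues(s['R'])[0],s['t'],*K(s))[0][:,0]
def ray(s,uv):
    p=cv2.undistortPointsIter(np.array([[uv]],float),*K(s),None,None,(3,100,1e-10))[0,0]
    return -s['R'].T@s['t'], s['R'].T@np.array([p[0],p[1],1])
def onz(s,uv,z):
    c,d=ray(s,uv);return c+d*(z-c[2])/d[2]
def tri(l):
    A=0;b=0
    for s,uv in l:
        c,d=ray(s,uv);d=d/np.linalg.norm(d);P=np.eye(3)-np.outer(d,d);A=A+P;b=b+P@c
    return np.linalg.solve(A,b)
E
python3 - <<'E'
from h import *
print(bot.get_obs())
a=snap('top','pics/top0.png');b=snap('side','pics/side0.png')
cs=[-s['R'].T@s['t'] for s in(a,b)];print(cs,a['k1'],a['fov_y'])
import pickle;pickle.dump((a,b),open('s0.pkl','wb'))
E
```

```text
{'time': 0.0, 'joint_positions': array([-7.62492654e+01,  6.67618790e+00,  8.26374070e+01, -4.66046901e-04,
        9.07564698e+01, -2.16677535e+00]), 'joint_vel': array([-0.08470695, -0.09951656, -0.06531602, -0.07457123,  0.0048004 ,
       -0.04501237]), 'joint_efforts': array([-1.22225360e-03, -7.21270323e+01, -6.22603369e+01,  7.79666961e-02,
        2.39130459e-02, -7.97940879e-05]), 'position': array([ 0.18504786, -0.64891773,  0.2178629 ]), 'eef_rot': array([-1.79929968e+02, -2.18335267e-03,  1.59175027e+01]), 'wrist_force': array([ 0.28601044, -0.23644432, -0.57852943]), 'moment': array([ 0.01619051, -0.00137385,  0.02042495]), 'grip_force': 0.0, 'finger_gap': 0.09313282961591332}
[array([0.40667048, 0.00235051, 1.0714372 ]), array([0.40068966, 0.7901909 , 0.72631146])] 0.034017241280665675 54.65183815640825
```

View pics/top0.png

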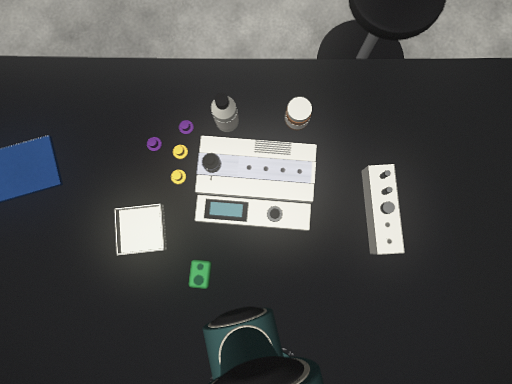

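View pics/side0.png

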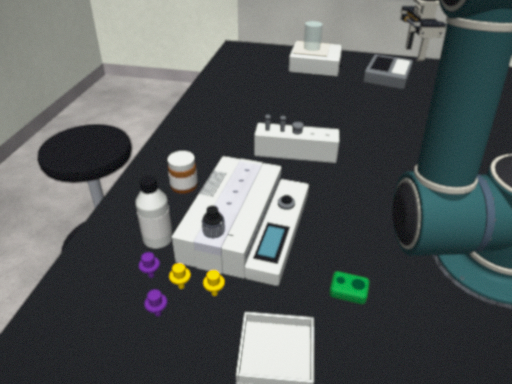

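The top view shows the calibrator at (255,185) with the black plug in its chuck at (210,162). The tray is at (140,230). The rack is at (385,210), with slim heads at (386,174) and (388,190), a thick head at (388,208) and two empty holes at (388,225) and (390,241). The purple and yellow plugs at (150..190,125..177) are look-alikes. The side view agrees: black plug at (212,215), and in the rack two slim heads and one thick.

```bash
python3 - <<'E'
from h import *
import pickle;a,b=pickle.load(open('s0.pkl','rb'))
for n,uv,z in [('plugtop',(210,162),.142),('w0',(249,168),.08),('w3',(299,171),.08),('btn',(275,214),.045),('tray',(140,230),.015),('p',(386,174),.1),('p',(388,191),.1),('ref',(388,208),.09),('e',(388,225),.07),('e',(390,241),.07),('bottle',(222,102),.17),('jar',(299,104),.09),('block',(200,273),.03)]:
    print(n,onz(a,uv,z).round(3))
print('plug',tri([(a,(210,161)),(b,(212,211))]).round(3),'ref',tri([(a,(388,207)),(b,(298,124))]).round(3))
s=bot.snapshot('wrist');print(np.array(s['hand_eye']).round(3),s['fov_y'])
E
```

```text
plugtop [0.617 0.133 0.142]
w0 [0.615 0.036 0.08 ]
w3 [ 0.607 -0.1    0.08 ]
btn [ 0.493 -0.036  0.045]
tray [0.448 0.344 0.015]
p [ 0.596 -0.328  0.1  ]
p [ 0.55  -0.331  0.1  ]
ref [ 0.507 -0.332  0.09 ]
e [ 0.463 -0.337  0.07 ]
e [ 0.421 -0.34   0.07 ]
bottle [0.766 0.103 0.17 ]
jar [ 0.793 -0.101  0.09 ]
block [0.331 0.169 0.03 ]
plug [0.622 0.134 0.136] ref [ 0.506 -0.329  0.099]
[[ 0.    -0.956 -0.292  0.082]
 [ 1.     0.    -0.     0.   ]
 [ 0.    -0.292  0.956 -0.165]
 [ 0.     0.     0.     1.   ]] 71.77814014629064
```

Emit:
step_arm(translation=[[1,-0.54,-0.12],[1,-0.54,-0.12],[1,-0.54,-0.12],[1,-0.54,-0.12],[1,-0.54,-0.12]], twist=[[0,0,0],[0,0,0],[0,0,0],[0,0,0],[0,0,0]])

```text
time: 0.65
position: [0.3488, -0.4889, 0.2427]
eef_rot: [-180.0, 0.0, 15.9]
wrist_force: [1.2, -0.9, 0.2]
finger_gap: 0.0928
grip_force: 0.0
```

Emit:
step_arm(translation=[[1,-0.54,-0.12],[1,-0.54,-0.12],[1,-0.54,-0.12],[1,-0.54,-0.12],[1,-0.54,-0.12]], twist=[[0,0,0],[0,0,0],[0,0,0],[0,0,0],[0,0,0]])

```text
time: 1.15
position: [0.5116, -0.3301, 0.2668]
eef_rot: [-180.0, 0.0, 15.9]
wrist_force: [0.3, -0.8, -0.4]
finger_gap: 0.093
grip_force: 0.0
```

Emit:
step_arm(translation=[[0,0,0],[0,0,0],[0,0,0],[0,0,0],[0,0,0]], twist=[[0,0,0.8],[0,0,0.8],[0,0,0.8],[0,0,0.8],[0,0,0]])

```text
time: 1.65
position: [0.5105, -0.3316, 0.2664]
eef_rot: [-180.0, 0.0, -0.1]
wrist_force: [-0.7, -0.0, 0.2]
finger_gap: 0.0928
grip_force: 0.0
```

```bash
python3 - <<'E'
from h import *
import pickle
s=snap('wrist','pics/w1.png');pickle.dump(s,open('w1.pkl','wb'))
E
```

```text
(no output)
```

View pics/w1.png

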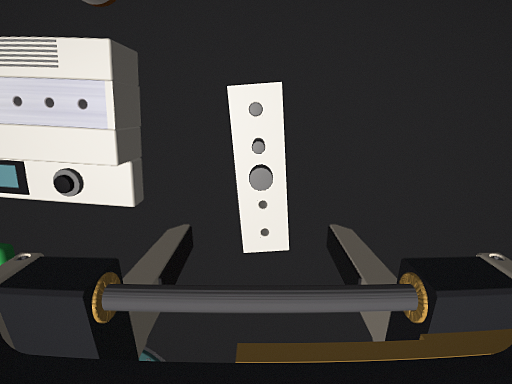

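Emit:
step_arm(translation=[[0.5,-1,0],[0.5,-1,0],[0.5,-1,0],[0.2,-1,0],[0.2,-1,0]], twist=[[0,0,0],[0,0,0],[0,0,0],[0,0,0],[0,0,0]])

```text
time: 2.2
position: [0.5871, -0.1302, 0.2664]
eef_rot: [-180.0, 0.0, 0.1]
wrist_force: [-0.0, 0.3, 0.8]
finger_gap: 0.0929
grip_force: 0.0
```

Emit:
step_arm(translation=[[0.5,-1,0],[0.1,-1,0],[0.1,-1,0],[0.1,-1,0],[0,0,0]], twist=[[0,0,0],[0,0,0],[0,0,0],[0,0,0],[0,0,0]])

```text
time: 2.7
position: [0.6191, 0.032, 0.2664]
eef_rot: [-180.0, 0.0, 0.3]
wrist_force: [0.0, -0.0, -0.2]
finger_gap: 0.093
grip_force: 0.0
```

Emit:
step_arm(translation=[[0,0,0],[0,0,0],[0,0,0],[0,0,0],[0,0,0]], twist=[[0,0,0],[0,0,0],[0,0,0],[0,0,0],[0,0,0]])

```text
time: 3.2
position: [0.619, 0.0275, 0.2667]
eef_rot: [180.0, -0.0, -0.1]
wrist_force: [-1.0, -0.2, 0.2]
finger_gap: 0.0929
grip_force: 0.0
```

```bash
python3 - <<'E'
from h import *
import pickle
s=snap('wrist','pics/w2.png');pickle.dump(s,open('w2.pkl','wb'))
E
```

```text
(no output)
```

View pics/w2.png

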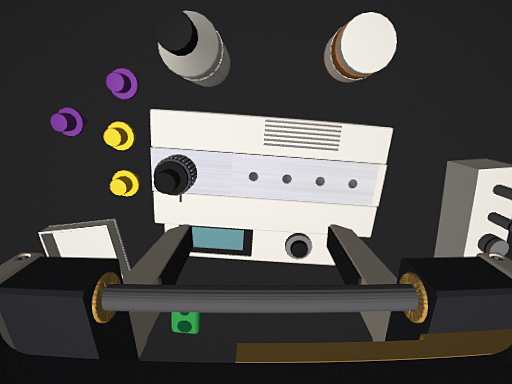

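The first wrist picture shows the rack with slim heads at (256,109) and (258,146), the thick head at (261,178) and empty holes at (263,204) and (265,232). The second shows the wells at (253,176), (287,179), (320,181) and (353,184), the black plug at (172,177) and the button at (298,246).

```bash
python3 - <<'E'
from h import *
import pickle
w1,w2=[pickle.load(open(f'w{i}.pkl','rb')) for i in(1,2)]
def blob(s,uv,r=9,thr=130):
    g=cv2.cvtColor(s['pixels'],cv2.COLOR_RGB2GRAY);u,v=uv
    p=g[v-r:v+r+1,u-r:u+r+1].astype(float);w=(p<thr)*(thr-p)
    yy,xx=np.mgrid[v-r:v+r+1,u-r:u+r+1];return np.array([(w*xx).sum(),(w*yy).sum()])/w.sum()
W2=[blob(w2,u) for u in[(253,176),(287,179),(320,181),(353,184)]]
W1=[blob(w1,u) for u in[(17,101),(50,102),(82,104)]]
for a,b in zip(W1,W2[1:]): print('tri',tri([(w1,a),(w2,b)]).round(4))
P=np.array([onz(w2,u,.08) for u in W2]);print(P.round(4))
ys=np.array([20,-26,-72,-118])/1000
cx=np.polyfit(ys,P[:,0],1);cy=np.polyfit(ys,P[:,1],1);print(cx,cy)
yaw=np.arctan2(-cx[0],cy[0]);print('yaw',np.degrees(yaw),'chuck',np.polyval(cx,.12),np.polyval(cy,.12))
print('holes',[onz(w1,blob(w1,u,7),.07).round(4) for u in[(263,204),(265,232)]])
a=cv2.resize(w1['pixels'][75:255,215:305,::-1],None,fx=3,fy=3,interpolation=cv2.INTER_CUBIC)
b=cv2.resize(w2['pixels'][140:215,145:215,::-1],None,fx=6,fy=6,interpolation=cv2.INTER_CUBIC)
im=np.zeros((540,700,3),np.uint8);im[:540,:270]=a;im[:450,275:695]=b
cv2.imwrite('pics/c1.png',im)
E
```

```text
tri [ 0.6146 -0.0088  0.078 ]
tri [ 0.6109 -0.0548  0.0781]
tri [ 0.6074 -0.1011  0.0787]
[[ 0.6187  0.0367  0.08  ]
 [ 0.6151 -0.0086  0.08  ]
 [ 0.6113 -0.0543  0.08  ]
 [ 0.6074 -0.1006  0.08  ]]
[0.08164031 0.61711162] [0.99475526 0.01703254]
yaw -4.691792454869929 chuck 0.6269084612790371 0.136403171931623
holes [array([ 0.4663, -0.3351,  0.07  ]), array([ 0.4224, -0.338 ,  0.07  ])]
```

View pics/c1.png

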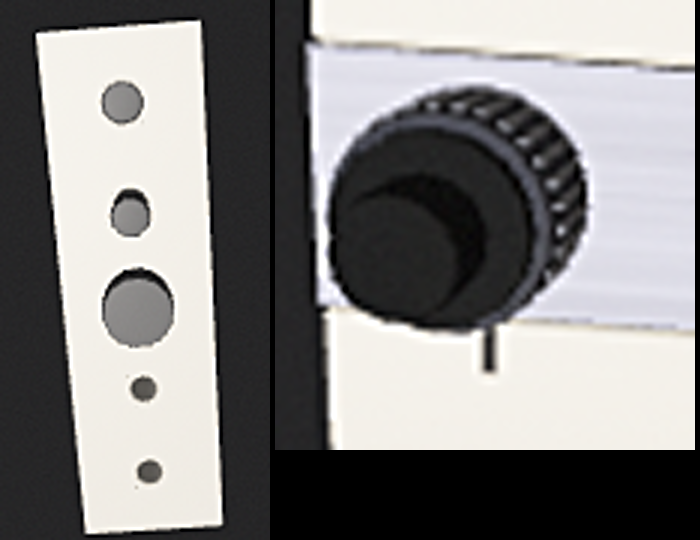

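The rack crop shows two slim heads (upper), one thick head at (139,312) and two empty holes. The thick one is the reference probe. The plug in the chuck is the only black one, at (425,220) in the crop.

Emit:
step_arm(translation=[[0.2,-0.6,0],[0,-0.6,0],[0,-0.6,0],[0,-0.6,0],[0,-0.32,0]], twist=[[0,0,0],[0,0,0],[0,0,0],[0,0,0],[0,0,0]], gripper=0.4)

```text
time: 3.75
position: [0.6271, 0.1382, 0.2666]
eef_rot: [-180.0, 0.0, -0.0]
wrist_force: [-0.3, 0.1, 0.0]
finger_gap: 0.0655
grip_force: 0.0
```

Emit:
step_arm(translation=[[0,0,0],[0,0,0],[0,0,0],[0,0,0],[0,0,0]], twist=[[0,0,0],[0,0,0],[0,0,0],[0,0,0],[0,0,0]])

```text
time: 4.25
position: [0.6273, 0.1363, 0.2667]
eef_rot: [180.0, -0.0, -0.1]
wrist_force: [0.0, 0.6, -0.1]
finger_gap: 0.0651
grip_force: 0.0
```

```bash
python3 - <<'E'
from h import *
import pickle
w2=pickle.load(open('w2.pkl','rb'));print(onz(w2,(166,181.5),.144))
s=snap('wrist','pics/w3.png');pickle.dump(s,open('w3.pkl','wb'))
print(bot.get_obs()['position'],proj(s,[[.6269,.1364,.144],[.6269,.1364,.116]]))
E
```

```text
[0.62769231 0.13313088 0.144     ]
[0.62726071 0.1364052  0.26671283] [[259.51496405 189.00979812]
 [259.51334181 182.73103487]]
```

View pics/w3.png

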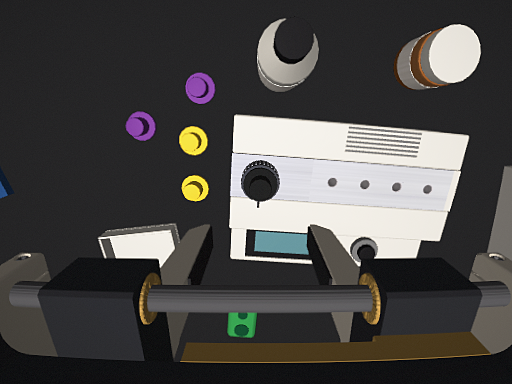

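The plug's knob sits at (260,186), within a few pixels of the prediction (260,189). Going down on it.

Emit:
step_arm(translation=[[0,0,0.9],[0,0,0.9],[0,0,0.8],[0,0,0.6],[0,0,0.34]], twist=[[0,0,0],[0,0,0],[0,0,0],[0,0,0],[0,0,0]])

```text
time: 4.8
position: [0.6265, 0.1366, 0.1228]
eef_rot: [180.0, 0.1, -0.1]
wrist_force: [-0.2, 0.4, -0.5]
finger_gap: 0.0653
grip_force: 0.0
```

Emit:
step_arm(translation=[[0,0,0],[0,0,0],[0,0,0],[0,0,0],[0,0,0]], twist=[[0,0,0],[0,0,0],[0,0,0],[0,0,0],[0,0,0]], gripper=-1, squeeze=25)

```text
time: 5.3
position: [0.6275, 0.137, 0.1259]
eef_rot: [-180.0, -0.1, -0.1]
wrist_force: [-0.5, 0.2, -0.2]
finger_gap: 0.0295
grip_force: 0.0
```

Emit:
step_arm(translation=[[0,0,0],[0,0,0],[0,0,0],[0,0,-0.2],[0,0,-0.4]], twist=[[0,0,0],[0,0,0],[0,0,0],[0,0,0],[0,0,0]])

```text
time: 5.8
position: [0.6266, 0.1368, 0.1485]
eef_rot: [180.0, 0.1, -0.1]
wrist_force: [-0.3, -0.3, -0.3]
finger_gap: 0.0254
grip_force: 25.0
```

Emit:
step_arm(translation=[[0,0,-0.8],[0,0,-0.8],[0,0,-0.8],[0,0,-0.6],[0,0,0]], twist=[[0,0,0],[0,0,0],[0,0,0],[0,0,0],[0,0,0]])

```text
time: 6.3
position: [0.628, 0.1371, 0.2743]
eef_rot: [-179.9, -0.3, -0.1]
wrist_force: [-0.1, -0.1, -0.3]
finger_gap: 0.0257
grip_force: 25.0
```

```bash
python3 - <<'E'
from h import *
import pickle
print(bot.get_obs())
s=snap('top','pics/top2.png')
p=s['pixels'][195:265,105:175]
m=(p.min(2)>110).astype(np.uint8)
c=max(cv2.findContours(m,cv2.RETR_EXTERNAL,2)[0],key=cv2.contourArea)
r=cv2.minAreaRect(c);print(r, cv2.contourArea(c))
q=cv2.boxPoints(r)+[105,195]
for x in q: print(onz(s,x,.03).round(4))
print(onz(s,np.array(r[0])+[105,195],.03),onz(s,np.array(r[0])+[105,195],.0))
w=snap('wrist','pics/w4.png')
E
```

```text
{'time': 6.3, 'joint_positions': array([1.00390494e+01, 1.88879176e+00, 8.25001556e+01, 2.69011095e-03,
       9.52670799e+01, 1.00120781e+02]), 'joint_vel': array([-0.00740461,  1.28731249,  3.91511241,  0.0539541 , -2.58122223,
        0.03593499]), 'joint_efforts': array([-8.36910540e-02, -6.33707857e+01, -6.25339937e+01, -1.56858456e-03,
        6.92416951e-01,  1.17259033e-04]), 'position': array([0.62797244, 0.13708069, 0.27433847]), 'eef_rot': array([-1.79936920e+02, -3.38149772e-01, -8.16623778e-02]), 'wrist_force': array([-0.14354133, -0.13817254, -0.2500175 ]), 'moment': array([ 0.0373648 ,  0.03209521, -0.01095248]), 'grip_force': 24.999934136867523, 'finger_gap': 0.025687669113310625}
((23.026357650756836, 35.6589469909668), (47.76180648803711, 26.8585262298584), 87.70938873291016) 1037.0
[0.5108 0.416  0.03  ]
[0.5141 0.3413 0.03  ]
[0.382 0.329 0.03 ]
[0.379  0.4023 0.03  ]
[0.44582634 0.37217448 0.03      ] [0.44695428 0.38282775 0.        ]
```

View pics/w4.png

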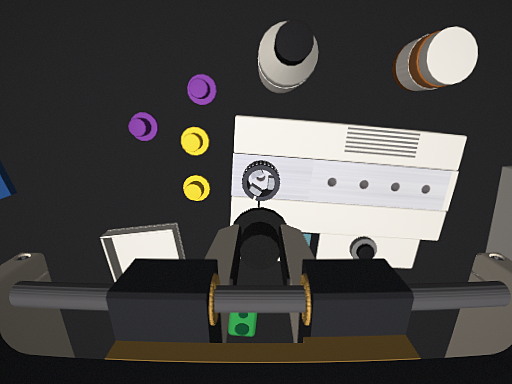

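The plug is held at (260,230) and the chuck is open at (261,181). The tray corner at (140,235) is still in place. I'll measure the tray from the unobstructed first top picture.

```bash
python3 - <<'E'
from h import *
import pickle
a,b=pickle.load(open('s0.pkl','rb'))
for s,(y0,y1,x0,x1) in((a,(195,265,105,175)),(b,(300,384,225,330))):
    m=(s['pixels'][y0:y1,x0:x1].min(2)>90).astype(np.uint8)
    c=max(cv2.findContours(m,cv2.RETR_EXTERNAL,2)[0],key=cv2.contourArea)
    r=cv2.minAreaRect(c);q=cv2.boxPoints(r)+[x0,y0]
    print(r,[list(onz(s,x,.03)[:2].round(3)) for x in q], np.mean([onz(s,x,.03) for x in q],0))
w=snap('wrist')
m=(w['pixels'][215:270,90:190].min(2)>150)
ys,xs=np.nonzero(m);print(xs.min()+90,ys.min()+215)
s=snap('top');print(cv2.absdiff(s['pixels'],a['pixels'])[195:265,105:145].max(2).mean(0).round())
E
```

```text
((34.280818939208984, 33.917808532714844), (47.42220687866211, 51.55725860595703), 83.9909896850586) [[np.float64(0.509), np.float64(0.423)], [np.float64(0.525), np.float64(0.28)], [np.float64(0.394), np.float64(0.261)], [np.float64(0.379), np.float64(0.401)]] [0.45139419 0.34115029 0.03      ]
((49.5, 47.0), (72.0, 79.0), 90.0) [[np.float64(0.538), np.float64(0.288)], [np.float64(0.391), np.float64(0.256)], [np.float64(0.375), np.float64(0.402)], [np.float64(0.504), np.float64(0.429)]] [0.45199675 0.34377617 0.03      ]
99 223
[  7.   7.   7.   7.   6.   7.   6.   6.   6.   8.  11.  11.  10.   9.
  11.  13.  11.  11.  12.  14.  16.  17.  18.  20.  23.  27.  30.  32.
  36.  37.  40.  41.  43.  43.  42.  42.  46. 103. 120. 121.]
```

Emit:
step_arm(translation=[[-0.73,-0.86,0],[-0.73,-0.86,0],[-0.73,-0.86,0],[-0.73,-0.86,0],[-0.73,-0.86,0]], twist=[[0,0,0],[0,0,0],[0,0,0],[0,0,0],[0,0,0]])

```text
time: 7.0
position: [0.4798, 0.31, 0.2679]
eef_rot: [180.0, 0.1, -0.1]
wrist_force: [0.4, 0.4, -0.8]
finger_gap: 0.0253
grip_force: 25.0
```

Emit:
step_arm(translation=[[-0.73,-0.86,0],[0,0,0.9],[0,0,0.9],[0,0,0.9],[0,0,0.9]], twist=[[0,0,0],[0,0,0],[0,0,0],[0,0,0],[0,0,0]])

```text
time: 7.5
position: [0.4515, 0.3433, 0.1225]
eef_rot: [179.9, 0.1, -0.1]
wrist_force: [-0.3, -0.0, -0.7]
finger_gap: 0.0253
grip_force: 25.0
```

Emit:
step_arm(translation=[[0,0,0.6],[0,0,0.5],[0,0,0.5],[0,0,0.25],[0,0,0]], twist=[[0,0,0],[0,0,0],[0,0,0],[0,0,0],[0,0,0]])

```text
time: 8.0
position: [0.4516, 0.3431, 0.0494]
eef_rot: [179.9, 0.1, -0.1]
wrist_force: [-0.1, -0.3, -0.8]
finger_gap: 0.0258
grip_force: 25.0
```

Emit:
step_arm(translation=[[0,0,0],[0,0,0],[0,0,0],[0,0,-0.5],[0,0,-1]], twist=[[0,0,0],[0,0,0],[0,0,0],[0,0,0],[0,0,0]], gripper=0.5)

```text
time: 8.5
position: [0.4512, 0.3428, 0.1093]
eef_rot: [179.9, 0.2, -0.1]
wrist_force: [0.3, -0.5, 0.1]
finger_gap: 0.0608
grip_force: 0.0
```

Emit:
step_arm(translation=[[0,0,-1],[0,0,-1],[0,0,-1],[0,0,-1],[0,0,0]], twist=[[0,0,0],[0,0,0],[0,0,0],[0,0,0],[0,0,0]])

```text
time: 9.0
position: [0.4533, 0.3442, 0.2776]
eef_rot: [-179.7, -0.4, -0.1]
wrist_force: [-0.2, -0.1, 0.5]
finger_gap: 0.0698
grip_force: 0.0
```

```bash
python3 - <<'E'
from h import *
import pickle
s=snap('wrist','pics/w5.png');pickle.dump(s,open('w5.pkl','wb'))
a,_=pickle.load(open('s0.pkl','rb'));t=snap('top')
print(cv2.absdiff(t['pixels'],a['pixels'])[160:260,355:410].max(2).mean())
def c(s):
    m=(s['pixels'][155:265,350:415].min(2)>150).astype(np.uint8);return np.array(cv2.minAreaRect(max(cv2.findContours(m,0,2)[0],key=cv2.contourArea))[0])
print(c(a),c(t))
E
```

```text
1.3023636363636364
[35.72740173 53.66027069] [35.72740173 53.66027069]
```

View pics/w5.png

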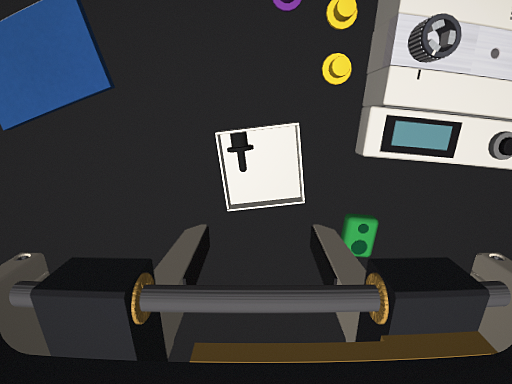

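The plug lies inside the tray, flange at (239,147), and the rack has not moved. Next, the rack.

Emit:
step_arm(translation=[[0.1,1,0],[0.1,1,0],[0.1,1,0],[0.1,1,0],[0.1,1,0]], twist=[[0,0,0],[0,0,0],[0,0,0],[0,0,0],[0,0,0]])

```text
time: 9.6
position: [0.4715, 0.142, 0.2695]
eef_rot: [180.0, 0.1, -0.1]
wrist_force: [-0.8, 0.3, 0.5]
finger_gap: 0.0698
grip_force: 0.0
```

Emit:
step_arm(translation=[[0.1,1,0],[0.1,1,0],[0.1,1,0],[0.1,1,0],[0.1,1,0]], twist=[[0,0,0],[0,0,0],[0,0,0],[0,0,0],[0,0,0]])

```text
time: 10.1
position: [0.4912, -0.0581, 0.2696]
eef_rot: [-180.0, 0.1, -0.1]
wrist_force: [0.5, 0.2, 0.4]
finger_gap: 0.0699
grip_force: 0.0
```

Emit:
step_arm(translation=[[0.1,1,0],[0.1,1,0],[0.1,1,0],[0.1,1,0],[0,1,0]], twist=[[0,0,0],[0,0,0],[0,0,0],[0,0,0],[0,0,0]])

```text
time: 10.6
position: [0.5071, -0.2581, 0.2693]
eef_rot: [-179.9, 0.1, -0.1]
wrist_force: [-0.4, 0.6, 0.0]
finger_gap: 0.07
grip_force: 0.0
```

Emit:
step_arm(translation=[[0,1,0],[0,0.9,0],[0,0,0],[0,0,0],[0,0,0]], twist=[[0,0,-0.8],[0,0,0],[0,0,0],[0,0,0],[0,0,0]])

```text
time: 11.1
position: [0.5098, -0.3316, 0.2703]
eef_rot: [-180.0, 0.0, 3.9]
wrist_force: [0.6, 0.0, 1.0]
finger_gap: 0.0698
grip_force: 0.0
```

```bash
python3 - <<'E'
from h import *
import pickle
print(bot.get_obs()['position'],bot.get_obs()['eef_rot'])
s=snap('wrist');pickle.dump(s,open('w6.pkl','wb'));w1=pickle.load(open('w1.pkl','rb'))
X=[[.598,-.3263,.116],[.554,-.329,.116],[.5102,-.3322,.096],[.4663,-.3351,.07],[.4224,-.338,.07]]
for w in(w1,s):
    q=proj(w,X)
    g=cv2.cvtColor(w['pixels'],cv2.COLOR_RGB2GRAY)
    res=[]
    for i,u in enumerate(q):
        r=[14,14,20,8,8][i]
        x,y=u.round().astype(int);p=g[y-r:y+r+1,x-r:x+r+1]
        m=((p>95)&(p<180)).astype(np.uint8) if i<3 else (p<140).astype(np.uint8)
        m=cv2.morphologyEx(m,cv2.MORPH_OPEN,np.ones((3,3)))
        c=max(cv2.findContours(m,0,2)[0],key=cv2.contourArea)
        (cx,cy),(ww,hh),_=cv2.minAreaRect(c);res.append((cx+x-r,cy+y-r));print(i,u.round(1),np.round(res[-1],1),round(ww,1),round(hh,1),onz(w,res[-1],X[i][2]).round(4))
    if w is w1:r1=res
for a,b in zip(r1,res):print(tri([(w1,a),(s,b)]).round(4))
a=cv2.resize(s['pixels'][60:260,200:320,::-1],None,fx=3,fy=3);cv2.imwrite('pics/c2.png',a)
E
```

```text
[ 0.50975722 -0.33157937  0.27030349] [-1.79953521e+02  4.19107949e-02  3.94121140e+00]
0 [254.8 108.2] [255.5 108. ] 12.0 11.0 [ 0.5982 -0.3271  0.116 ]
1 [257.4 146.9] [258.  146.5] 11.0 10.0 [ 0.5544 -0.3297  0.116 ]
2 [260.1 178.8] [261. 179.] 22.0 22.0 [ 0.5099 -0.3334  0.096 ]
3 [262.1 204. ] [262.5 204. ] 6.0 7.0 [ 0.4664 -0.3356  0.07  ]
4 [264.  231.8] [264.5 232. ] 6.0 7.0 [ 0.422  -0.3387  0.07  ]
0 [260.4 107.3] [260.5 107. ] 12.0 11.0 [ 0.5984 -0.3264  0.116 ]
1 [260.1 145.7] [260.3 145.8] 11.3 12.0 [ 0.554  -0.3292  0.116 ]
2 [260.2 177.5] [260.  177.5] 21.0 22.0 [ 0.5102 -0.3319  0.096 ]
3 [260.  202.7] [260.5 202.5] 7.0 7.0 [ 0.4667 -0.3357  0.07  ]
4 [259.9 230.3] [260. 230.] 6.0 6.0 [ 0.4229 -0.3381  0.07  ]
[ 0.599  -0.3264  0.0762]
[ 0.5496 -0.3295  0.0776]
[ 0.49   -0.3336  0.0139]
[ 0.4708 -0.3355  0.0823]
[ 0.4203 -0.3385  0.0653]
```

View pics/c2.png

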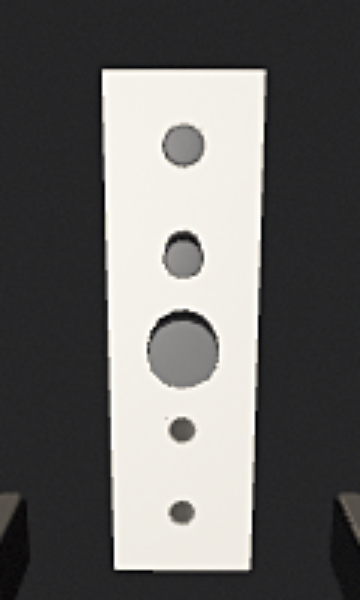

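The crop confirms the thick head at (183,350), with slim heads above it and empty holes below. Its height by two views was 0.099 m against the 0.096 m expected. Gripping it.

Emit:
step_arm(translation=[[0,0,1],[0,0,1],[0,0,1],[0,0,0.9],[0,0,0.5]], twist=[[0,0,0],[0,0,0],[0,0,0],[0,0,0],[0,0,0]])

```text
time: 11.65
position: [0.509, -0.3306, 0.0919]
eef_rot: [-179.9, 0.1, 4.0]
wrist_force: [-0.0, 1.2, 0.2]
finger_gap: 0.0694
grip_force: 0.0
```

Emit:
step_arm(translation=[[0,0,0.4],[0,0,0],[0,0,0],[0,0,0],[0,0,0]], twist=[[0,0,0],[0,0,0],[0,0,0],[0,0,0],[0,0,0]])

```text
time: 12.15
position: [0.5103, -0.3327, 0.0804]
eef_rot: [179.9, -0.1, 3.9]
wrist_force: [-0.0, 0.1, 0.7]
finger_gap: 0.0697
grip_force: 0.0
```

Emit:
step_arm(translation=[[0,0,0],[0,0,0],[0,0,0],[0,0,0],[0,0,0]], twist=[[0,0,0],[0,0,0],[0,0,0],[0,0,0],[0,0,0]], gripper=-1, squeeze=25)

```text
time: 12.65
position: [0.5098, -0.3324, 0.079]
eef_rot: [-180.0, 0.0, 3.9]
wrist_force: [-0.3, 0.7, 0.5]
finger_gap: 0.0346
grip_force: 0.0
```

Emit:
step_arm(translation=[[0,0,0],[0,0,0],[0,0,0],[0,0,0],[0,0,0]], twist=[[0,0,0],[0,0,0],[0,0,0],[0,0,0],[0,0,0]])

```text
time: 13.15
position: [0.5098, -0.3324, 0.079]
eef_rot: [180.0, 0.0, 3.9]
wrist_force: [-1.1, -0.5, -0.3]
finger_gap: 0.0314
grip_force: 25.0
```

Emit:
step_arm(translation=[[0,0,-0.3],[0,0,-0.6],[0,0,-1],[0,0,-1],[0,0,-1]], twist=[[0,0,0],[0,0,0],[0,0,0],[0,0,0],[0,0,0]])

```text
time: 13.65
position: [0.5096, -0.3322, 0.2377]
eef_rot: [180.0, -0.0, 3.9]
wrist_force: [0.5, -0.5, -0.4]
finger_gap: 0.0315
grip_force: 25.0
```

Emit:
step_arm(translation=[[0,0,-0.6],[0,0,0],[0,0,0],[0,0,0],[0,0,0]], twist=[[0,0,0],[0,0,0],[0,0,0],[0,0,0],[0,0,0]])

```text
time: 14.15
position: [0.5096, -0.3322, 0.2577]
eef_rot: [-179.9, 0.1, 3.9]
wrist_force: [-0.1, 0.2, -0.1]
finger_gap: 0.0314
grip_force: 25.0
```

Emit:
step_arm(translation=[[0.31,-0.96,0],[0.31,-0.96,0],[0.31,-0.96,0],[0.31,-0.96,0],[0.31,-0.96,0]], twist=[[0,0,0],[0,0,0],[0,0,0],[0,0,0],[0,0,0]])

```text
time: 14.65
position: [0.5585, -0.135, 0.2582]
eef_rot: [-180.0, 0.1, 3.9]
wrist_force: [1.8, 0.5, -1.1]
finger_gap: 0.032
grip_force: 25.0
```

Emit:
step_arm(translation=[[0.31,-0.96,0],[0.31,-0.96,0],[0.31,-0.96,0],[0.31,-0.96,0],[0.31,-0.96,0]], twist=[[0,0,0],[0,0,0],[0,0,0],[0,0,0],[0,0,0]])

```text
time: 15.15
position: [0.6072, 0.0608, 0.2582]
eef_rot: [180.0, 0.1, 3.9]
wrist_force: [0.2, -0.6, -0.3]
finger_gap: 0.0313
grip_force: 25.0
```

Emit:
step_arm(translation=[[0.31,-0.96,0],[0.31,-0.93,0],[0,0,0.5],[0,0,0.5],[0,0,0]], twist=[[0,0,0],[0,0,0],[0,0,0],[0,0,0],[0,0,0]])

```text
time: 15.65
position: [0.6258, 0.1364, 0.2152]
eef_rot: [180.0, 0.3, 3.9]
wrist_force: [-0.7, 0.5, -1.1]
finger_gap: 0.0312
grip_force: 25.0
```

Emit:
step_arm(translation=[[0,0,0],[0,0,0],[0,0,0],[0,0,0],[0,0,0]], twist=[[0,0,0],[0,0,0],[0,0,0],[0,0,0],[0,0,0]])

```text
time: 16.15
position: [0.627, 0.1362, 0.2195]
eef_rot: [-180.0, -0.0, 3.9]
wrist_force: [0.2, 0.0, -0.7]
finger_gap: 0.0315
grip_force: 25.0
```

```bash
python3 - <<'E'
from h import *
import pickle
o=bot.get_obs();p=o['position'];print(p,o['eef_rot'])
s=snap('wrist');pickle.dump(s,open('w7.pkl','wb'))
t=snap('top');d=snap('side');pickle.dump((t,d),open('td7.pkl','wb'))
ims=[]
for w in (s,t,d):
    q=proj(w,[[.6269,.1364,.116],[p[0],p[1],p[2]-.069]]);print(q)
    c=q.mean(0).round().astype(int);u,v=c;r=35 if w is s else 30
    u=np.clip(u,r,511-r);v=np.clip(v,r,383-r)
    im=cv2.resize(w['pixels'][v-r:v+r,u-r:u+r,::-1],(260,260),interpolation=cv2.INTER_CUBIC);print(u-r,v-r,260/(2*r));ims.append(im)
cv2.imwrite('pics/c3.png',np.hstack(ims))
E
```

```text
[0.62700103 0.13617502 0.21953099] [-1.79994062e+02 -3.49523567e-02  3.90702591e+00]
[[259.39728334 193.79257029]
 [259.6242085  204.50531661]]
225 164 3.7142857142857144
[[210.32582379 160.50123177]
 [208.57872255 157.38450559]]
179 129 4.333333333333333
[[210.18495681 218.68375587]
 [209.26527056 205.83209327]]
180 182 4.333333333333333
```

View pics/c3.png

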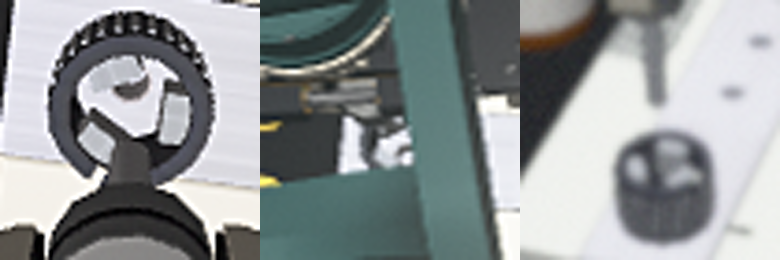

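The wrist crop shows the open chuck ring centred near (132,116), three light jaws, and the held shaft's tip at (131,138). The side crop shows the tip at (657,103) above the ring at (663,165). Both suggest a small -x shift, so I'll fit the ring.

```bash
python3 - <<'E'
from h import *
import pickle
s=pickle.load(open('w7.pkl','rb'));im=s['pixels'];print(im[193,240:246].tolist())
p=s['pixels'][164:234,225:295].astype(int)
ref=im[190:196,241:243].reshape(-1,3).mean(0);print(ref)
m=(np.abs(p-ref).max(2)<18)
m[40:]=0
for row in m[8:50:1]: print(''.join('#' if x else '.' for x in row))
n,l,st,_=cv2.connectedComponentsWithStats(m.astype(np.uint8));i=1+st[1:,4].argmax()
def center(f):
    P=[]
    for a in np.radians(np.arange(150,391,6)):
        r=[ (18+k*.25) for k in range(-40,40)]
        h=[rr for rr in r if 0<=int(31.5+rr*np.sin(a)+.5)<70 and l[int(31.5+rr*np.sin(a)+.5),int(35.5+rr*np.cos(a)+.5)]==i]
        if h: rr=f(h);P.append((35.5+rr*np.cos(a),31.5+rr*np.sin(a)))
    W=np.array([onz(s,np.array(q)+[225,164],.116)[:2] for q in P])
    A=np.c_[2*W,np.ones(len(W))];x=np.linalg.lstsq(A,(W**2).sum(1),rcond=None)[0];return x[:2],np.sqrt(x[2]+x[:2]@x[:2]),len(P)
print(center(min),center(max))
E
```

```text
[[77, 79, 89], [78, 80, 88], [82, 82, 87], [68, 65, 70], [15, 15, 17], [15, 14, 17]]
[80.08333333 81.16666667 87.25      ]
.......................#..#.........#........#........................
..#....................#....#............#......#.....................
..#...................#......############.......#.....................
...................#......##################.....#....................
...................#....######################....#...................
......................#########################.....#.................
..................#..###############..###########.....................
....................#########..........#..########..#.................
...............#...########.................#######...#...............
..................########....................######..................
.#..............#######.#.....................#######.................
.#...............#######........................#####.#...............
..............#.######...........................#####................
................#####..................#.....#..######
[... 1448 characters left out ...]
...........................................................
......................................................................
......................................................................
......................................................................
......................................................................
......................................................................
......................................................................
......................................................................
(array([0.62626322, 0.13594216]), np.float64(0.017903973986492537), 40) (array([0.62697804, 0.13625387]), np.float64(0.022500888323135123), 40)
```

The ring fit gives (0.6266, 0.1361), within 0.5 mm of the current pose. Lowering in stages while watching the force.

Emit:
step_arm(translation=[[0,0,0.6],[0,0,0.5],[0,0,0.4],[0,0,0.1],[0,0,0]], twist=[[0,0,0],[0,0,0],[0,0,0],[0,0,0],[0,0,0]])

```text
time: 16.8
position: [0.6268, 0.1362, 0.1548]
eef_rot: [180.0, 0.0, 3.9]
wrist_force: [-0.1, -0.2, -0.9]
finger_gap: 0.0313
grip_force: 25.0
```

Emit:
step_arm(translation=[[0,0,0.1],[0,0,0.1],[0,0,0],[0,0,0],[0,0,0]], twist=[[0,0,0],[0,0,0],[0,0,0],[0,0,0],[0,0,0]])

```text
time: 17.3
position: [0.627, 0.1363, 0.1473]
eef_rot: [-180.0, -0.0, 3.9]
wrist_force: [0.1, -0.8, -0.6]
finger_gap: 0.0317
grip_force: 25.0
```

Emit:
step_arm(translation=[[0,0,0.1],[0,0,0.1],[0,0,0],[0,0,0],[0,0,0]], twist=[[0,0,0],[0,0,0],[0,0,0],[0,0,0],[0,0,0]])

```text
time: 17.8
position: [0.6269, 0.1363, 0.1391]
eef_rot: [-180.0, -0.0, 3.9]
wrist_force: [0.2, 0.6, -0.3]
finger_gap: 0.0316
grip_force: 25.0
```

Emit:
step_arm(translation=[[0,0,0.1],[0,0,0.1],[0,0,0.06],[0,0,0],[0,0,0]], twist=[[0,0,0],[0,0,0],[0,0,0],[0,0,0],[0,0,0]])

```text
time: 18.3
position: [0.6269, 0.1362, 0.1286]
eef_rot: [180.0, 0.0, 3.9]
wrist_force: [-0.3, -0.5, 0.5]
finger_gap: 0.0313
grip_force: 25.0
```

Emit:
step_arm(translation=[[0,0,0.05],[0,0,0],[0,0,0],[0,0,0],[0,0,0]], twist=[[0,0,0],[0,0,0],[0,0,0],[0,0,0],[0,0,0]])

```text
time: 18.8
position: [0.6273, 0.1363, 0.1275]
eef_rot: [-180.0, -0.1, 3.9]
wrist_force: [-0.4, -0.1, 4.8]
finger_gap: 0.0318
grip_force: 25.0
```

The probe stands on the chuck floor (4.8 N). Releasing it, then turning the gripper to the start angle for the sleeve.

Emit:
step_arm(translation=[[0,0,0],[0,0,0],[0,0,0],[0,0,0],[0,0,0]], twist=[[0,0,0],[0,0,0],[0,0,0],[0,0,0],[0,0,0]], gripper=0.6)

```text
time: 19.3
position: [0.6269, 0.1363, 0.1265]
eef_rot: [180.0, 0.0, 3.9]
wrist_force: [0.1, -0.1, -0.2]
finger_gap: 0.0669
grip_force: 0.0
```

Emit:
step_arm(translation=[[0,0,0],[0,0,0],[0,0,0],[0,0,0],[0,0,0]], twist=[[0,0,-0.5],[0,0,-1],[0,0,-1],[0,0,-1],[0,0,-1]])

```text
time: 19.8
position: [0.6269, 0.1363, 0.1266]
eef_rot: [180.0, 0.0, 26.6]
wrist_force: [0.3, 0.0, 0.7]
finger_gap: 0.0741
grip_force: 0.0
```

Emit:
step_arm(translation=[[0,0,0],[0,0,0],[0,0,0],[0,0,0],[0,0,0]], twist=[[0,0,-1],[0,0,-1],[0,0,-1],[0,0,-1],[0,0,-1]])

```text
time: 20.3
position: [0.6269, 0.1363, 0.1266]
eef_rot: [-180.0, 0.0, 51.6]
wrist_force: [-0.1, -0.1, -0.3]
finger_gap: 0.0744
grip_force: 0.0
```

Emit:
step_arm(translation=[[0,0,0],[0,0,0],[0,0,0],[0,0,0],[0,0,0]], twist=[[0,0,-1],[0,0,-1],[0,0,-1],[0,0,0],[0,0,0]])

```text
time: 20.8
position: [0.6269, 0.1363, 0.1267]
eef_rot: [180.0, -0.0, 66.3]
wrist_force: [0.4, -0.1, 0.4]
finger_gap: 0.0747
grip_force: 0.0
```

```bash
python3 - <<'E'
from h import *
o=bot.get_obs();p=o['position'];print(p,o['eef_rot'],o['joint_positions'].round(1))
s=snap('side');q=proj(s,[[.627,.136,.13]])[0].round().astype(int)
w=snap('wrist')
a=cv2.resize(s['pixels'][q[1]-40:q[1]+40,q[0]-40:q[0]+40,::-1],(390,390));b=cv2.resize(w['pixels'][140:260,200:320,::-1],(390,390))
cv2.imwrite('pics/c4.png',np.hstack([a,b]))
E
```

```text
[0.62691132 0.13626419 0.12665444] [ 1.79999460e+02 -1.73018902e-04  6.62664035e+01] [10.   4.7 93.2 -0.  82.  33.7]
```

View pics/c4.png

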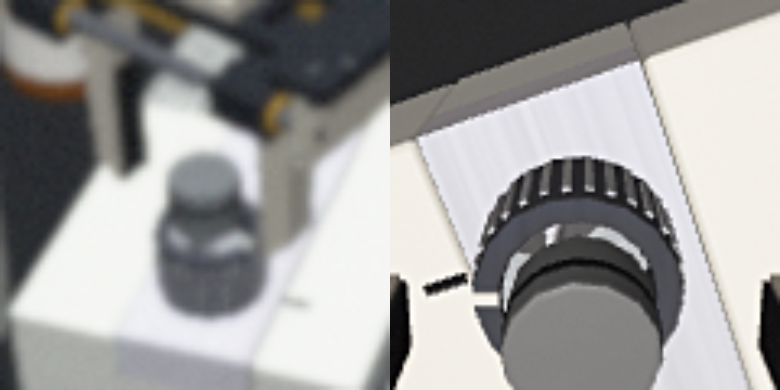

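The probe stands fully down in the chuck, the fingers straddle it, and the sleeve mark (485,298) lies near the index line (445,284). Descending on the sleeve, gripping and turning clockwise.

Emit:
step_arm(translation=[[0,0,0.4],[0,0,0.4],[0,0,0.12],[0,0,0],[0,0,0]], twist=[[0,0,0],[0,0,0],[0,0,0],[0,0,0],[0,0,0]])

```text
time: 21.4
position: [0.6269, 0.1363, 0.0898]
eef_rot: [-180.0, 0.0, 66.4]
wrist_force: [0.2, -0.6, -0.2]
finger_gap: 0.0744
grip_force: 0.0
```

Emit:
step_arm(translation=[[0,0,0],[0,0,0],[0,0,0],[0,0,0],[0,0,0]], twist=[[0,0,0],[0,0,0],[0,0,0],[0,0,0],[0,0,0]], gripper=-1, squeeze=50)

```text
time: 21.9
position: [0.6257, 0.1369, 0.09]
eef_rot: [-179.8, 0.0, 66.4]
wrist_force: [-13.8, 4.0, 6.9]
finger_gap: 0.0479
grip_force: 50.0
```

Emit:
step_arm(translation=[[0,0,0],[0,0,0],[0,0,0],[0,0,0],[0,0,0]], twist=[[0,0,0],[0,0,0],[0,0,0.5],[0,0,0.5],[0,0,1]])

```text
time: 22.4
position: [0.6258, 0.1368, 0.0901]
eef_rot: [-179.9, 0.0, 56.3]
wrist_force: [-11.1, 2.2, 6.3]
finger_gap: 0.0475
grip_force: 50.0
```

Emit:
step_arm(translation=[[0,0,0],[0,0,0],[0,0,0],[0,0,0],[0,0,0]], twist=[[0,0,1],[0,0,1],[0,0,1],[0,0,1],[0,0,1]])

```text
time: 22.9
position: [0.6262, 0.1364, 0.0901]
eef_rot: [-179.9, 0.1, 31.2]
wrist_force: [-7.7, 0.7, 5.0]
finger_gap: 0.048
grip_force: 50.0
```

```bash
python3 -c "
from h import *
o=bot.get_obs();print(o['moment'],o['joint_positions'].round(1))"
```

```text
[0.11423666 1.35008163 0.15270777] [10.   6.1 95.3  0.  78.7 68.8]
```

Emit:
step_arm(translation=[[0,0,0],[0,0,0],[0,0,0],[0,0,0],[0,0,0]], twist=[[0,0,1],[0,0,1],[0,0,1],[0,0,1],[0,0,1]])

```text
time: 23.4
position: [0.6264, 0.1359, 0.0901]
eef_rot: [180.0, 0.1, 6.2]
wrist_force: [-7.2, -3.7, 5.0]
finger_gap: 0.0479
grip_force: 50.0
```

Emit:
step_arm(translation=[[0,0,0],[0,0,0],[0,0,0],[0,0,0],[0,0,0]], twist=[[0,0,1],[0,0,1],[0,0,1],[0,0,1],[0,0,1]])

```text
time: 23.9
position: [0.6263, 0.1354, 0.0901]
eef_rot: [179.9, 0.1, -18.8]
wrist_force: [-8.2, -8.2, 5.3]
finger_gap: 0.048
grip_force: 50.0
```

Emit:
step_arm(translation=[[0,0,0],[0,0,0],[0,0,0],[0,0,0],[0,0,0]], twist=[[0,0,1],[0,0,1],[0,0,1],[0,0,1],[0,0,1]])

```text
time: 24.4
position: [0.626, 0.135, 0.0901]
eef_rot: [179.8, 0.0, -43.8]
wrist_force: [-12.0, -12.0, 7.1]
finger_gap: 0.0474
grip_force: 50.0
```

```bash
python3 -c "
from h import *
o=bot.get_obs();print(o['moment'],o['joint_positions'].round(1))"
```

```text
[-1.50541308  1.64183033  0.3629163 ] [ 9.900e+00  6.100e+00  9.530e+01 -1.000e-01  7.880e+01  1.438e+02]
```

Emit:
step_arm(translation=[[0,0.03,0],[0,0,0],[0,0,0],[0,0,0],[0,0,0]], twist=[[0,0,1],[0,0,0.5],[0,0,0.5],[0,0,0],[0,0,0]])

```text
time: 24.9
position: [0.6258, 0.1348, 0.0901]
eef_rot: [179.9, -0.0, -53.6]
wrist_force: [-5.3, -5.6, 2.4]
finger_gap: 0.0474
grip_force: 50.0
```

```bash
python3 -c "
from h import *
o=bot.get_obs();print(o['moment'],o['joint_positions'].round(1))"
```

```text
[-0.58940506  0.39500636  0.11551225] [ 9.900e+00  6.000e+00  9.540e+01 -1.000e-01  7.860e+01  1.535e+02]
```

Emit:
step_arm(translation=[[0,0,0],[0,0,0],[0,0,0],[0,0,0],[0,0,0]], twist=[[0,0,0],[0,0,0.4],[0,0,0.5],[0,0,0.5],[0,0,0.6]])

```text
time: 25.4
position: [0.6257, 0.1347, 0.0901]
eef_rot: [179.9, -0.0, -63.7]
wrist_force: [-7.9, -6.3, 4.2]
finger_gap: 0.0475
grip_force: 50.1
```

```bash
python3 -c "
from h import *
o=bot.get_obs();print(o['moment'],o['joint_positions'].round(1))"
```

```text
[-0.78966689  0.72844122  0.64853922] [ 9.900e+00  6.000e+00  9.540e+01 -1.000e-01  7.870e+01  1.636e+02]
```

The moment has risen to 0.65 N m after 130° of turning, so the jaws grip. Opening, rising and looking at the sleeve mark.

Emit:
step_arm(translation=[[0,0,0],[0,0,0],[0,0,0],[0,0,0],[0,0,0]], twist=[[0,0,0],[0,0,0],[0,0,0],[0,0,0],[0,0,0]], gripper=0.6)

```text
time: 25.9
position: [0.6261, 0.1355, 0.0899]
eef_rot: [-180.0, 0.0, -63.6]
wrist_force: [0.5, -0.4, -1.3]
finger_gap: 0.0743
grip_force: 0.0
```

Emit:
step_arm(translation=[[0,0,-0.5],[0,0,-1],[0,0,-1],[0,0,-1],[0,0,-0.5]], twist=[[0,0,0],[0,0,0],[0,0,0],[0,0,0],[0,0,0]])

```text
time: 26.4
position: [0.6266, 0.1355, 0.254]
eef_rot: [-179.8, -0.1, -63.6]
wrist_force: [0.3, 0.1, 0.3]
finger_gap: 0.074
grip_force: 0.0
```

Emit:
step_arm(translation=[[0,0,0],[0,0,0],[0,0,0],[0,0,0],[0,0,0]], twist=[[0,0,-1],[0,0,-1],[0,0,-1],[0,0,-1],[0,0,-1]])

```text
time: 26.9
position: [0.6261, 0.1354, 0.2499]
eef_rot: [-180.0, -0.0, -38.4]
wrist_force: [0.1, -0.2, -0.0]
finger_gap: 0.0743
grip_force: 0.0
```

Emit:
step_arm(translation=[[0,0,0],[0,0,0],[0,0,0],[0,0,0],[0,0,0]], twist=[[0,0,-1],[0,0,-1],[0,0,-1],[0,0,-1],[0,0,-1]])

```text
time: 27.4
position: [0.6261, 0.1354, 0.2498]
eef_rot: [-180.0, 0.0, -13.4]
wrist_force: [0.4, -0.8, -0.3]
finger_gap: 0.0743
grip_force: 0.0
```

Emit:
step_arm(translation=[[0,0,0],[0,0,0],[0,0,0],[0,0,0],[0,0,0]], twist=[[0,0,-1],[0,0,-1],[0,0,-0.7],[0,0,0],[0,0,0]])

```text
time: 27.9
position: [0.6261, 0.1354, 0.2498]
eef_rot: [-180.0, 0.0, -0.2]
wrist_force: [1.2, 0.4, 0.2]
finger_gap: 0.0743
grip_force: 0.0
```

```bash
python3 - <<'E'
from h import *
import pickle
o=bot.get_obs();p=o['position'];print(p,o['eef_rot'],o['joint_positions'].round(1))
w=snap('wrist');pickle.dump(w,open('w8.pkl','wb'))
t=snap('top');a,_=pickle.load(open('s0.pkl','rb'))
print(cv2.absdiff(t['pixels'],a['pixels'])[160:260,355:410].max(2).mean(),'rack diff')
q=proj(w,[[.626,.136,.116]])[0].round().astype(int);print(q)
cv2.imwrite('pics/c5.png',cv2.resize(w['pixels'][q[1]-40:q[1]+40,q[0]-45:q[0]+45,::-1],None,fx=6,fy=6,interpolation=2))
E
```

```text
[0.62607741 0.13540216 0.24982588] [-1.79998542e+02  7.28100998e-04 -1.93894331e-01] [  9.9   2.   84.6   0.   93.4 100.1]
17.286181818181817 rack diff
[259 186]
```

View pics/c5.png

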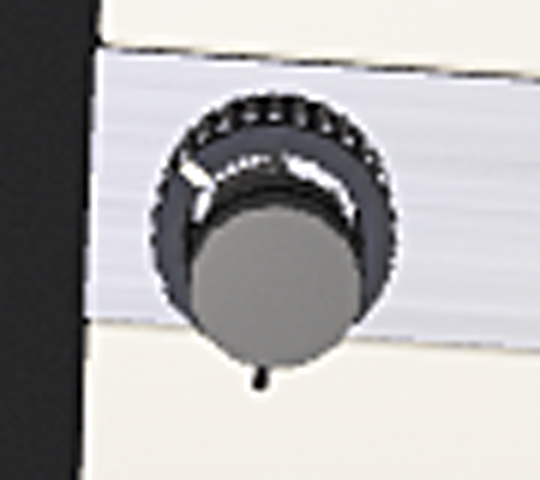

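The notch at (195,175), relative to the index line at (260,378), shows the sleeve turned about 130° (~2.25 rad), with the head still centred. The top picture changed near the rack, so I'll measure it again from the wrist camera.

Emit:
step_arm(translation=[[-0.24,0.97,0],[-0.24,0.97,0],[-0.24,0.97,0],[-0.24,0.97,0],[-0.24,0.97,0]], twist=[[0,0,0],[0,0,0],[0,0,0],[0,0,0],[0,0,0]])

```text
time: 28.5
position: [0.5772, -0.0599, 0.25]
eef_rot: [180.0, -0.0, -0.1]
wrist_force: [0.0, 0.5, -0.8]
finger_gap: 0.0742
grip_force: 0.0
```

Emit:
step_arm(translation=[[-0.24,0.97,0],[-0.24,0.97,0],[-0.24,0.97,0],[-0.24,0.97,0],[-0.24,0.97,0]], twist=[[0,0,0],[0,0,0],[0,0,0],[0,0,0],[0,0,0]])

```text
time: 29.0
position: [0.5289, -0.254, 0.25]
eef_rot: [180.0, -0.0, -0.2]
wrist_force: [0.3, 0.4, -0.1]
finger_gap: 0.0749
grip_force: 0.0
```

Emit:
step_arm(translation=[[-0.24,0.97,0],[-0.24,0.97,0],[0,0,0],[0,0,0],[0,0,0]], twist=[[0,0,0],[0,0,0],[0,0,0],[0,0,0],[0,0,0]])

```text
time: 29.5
position: [0.5104, -0.3294, 0.2499]
eef_rot: [-180.0, -0.0, -0.1]
wrist_force: [0.4, -0.9, 0.2]
finger_gap: 0.0743
grip_force: 0.0
```

```bash
python3 - <<'E'
from h import *
import pickle
w=pickle.load(open('w8.pkl','rb'));n=onz(w,(246.5,175.2),.116);d=n[:2]-[.626,.1355];ang=np.degrees(np.arctan2(d[1],d[0]));print('r',np.linalg.norm(d),'sleeve',np.radians((180-4.7)-ang)%6.283)
o=bot.get_obs();print(o['position'],o['eef_rot'])
s=snap('wrist','pics/w9.png');pickle.dump(s,open('w9.pkl','wb'))
m=(s['pixels'].min(2)>170).astype(np.uint8);m[260:]=0;m[:,:160]=0
c=max(cv2.findContours(m,0,2)[0],key=cv2.contourArea);r=cv2.minAreaRect(c);print(r)
M=np.zeros_like(m);cv2.drawContours(M,[c],-1,1,-1)
ins=((M==1)&(s['pixels'].min(2)<165)).astype(np.uint8)
k,l,st,ce=cv2.connectedComponentsWithStats(ins)
for i in range(1,k):
    if st[i,4]>12: print(st[i],ce[i].round(1),onz(s,ce[i],.07).round(4))
E
```

```text
r 0.019981782699596117 sleeve 2.2060838646237535
[ 0.51042239 -0.3294013   0.24990021] [-1.79991791e+02 -6.81520120e-03 -8.49634041e-02]
((261.88067626953125, 169.3299560546875), (175.19650268554688, 56.85514450073242), 85.91438293457031)
[250 101  15  16 180] [257.2 108.4] [ 0.5981 -0.3264  0.07  ]
[253 139  15  17 199] [259.9 147.2] [ 0.5499 -0.3298  0.07  ]
[258 173   9  10  71] [262.  177.4] [ 0.5098 -0.3325  0.07  ]
[260 204   9   9  67] [264.  208.1] [ 0.4661 -0.3354  0.07  ]
[262 233   9   8  58] [266.  236.6] [ 0.4226 -0.3384  0.07  ]
```

View pics/w9.png

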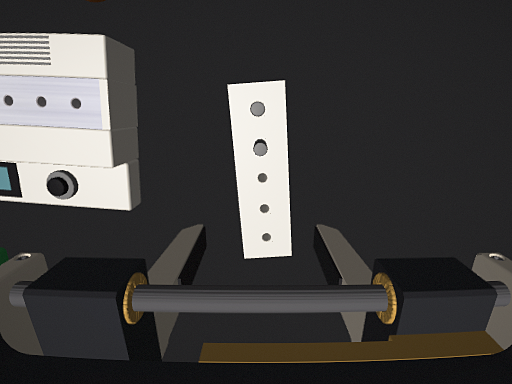

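The rack has not moved (its holes are where they were), and slim heads stand at (257,108) and (260,147). Fetching the first slim probe.

Emit:
step_arm(translation=[[0.8,-0.07,0],[0.8,0,0],[0.59,0,0.4],[0,0,1],[0,0,1]], twist=[[0,0,0],[0,0,0],[0,0,0],[0,0,0],[0,0,0]])

```text
time: 30.05
position: [0.599, -0.326, 0.1531]
eef_rot: [180.0, -0.1, 0.0]
wrist_force: [-0.3, -0.3, -0.9]
finger_gap: 0.0741
grip_force: 0.0
```

Emit:
step_arm(translation=[[0,0,0.8],[0,0,0.6],[0,0,0.4],[0,0,0],[0,0,0]], twist=[[0,0,0],[0,0,0],[0,0,0],[0,0,0],[0,0,0]])

```text
time: 30.55
position: [0.5983, -0.3272, 0.083]
eef_rot: [180.0, -0.0, -0.1]
wrist_force: [0.2, 1.0, 0.1]
finger_gap: 0.0745
grip_force: 0.0
```

Emit:
step_arm(translation=[[0,0,0],[0,0,0],[0,0,0],[0,0,0],[0,0,0]], twist=[[0,0,0],[0,0,0],[0,0,0],[0,0,0],[0,0,0]], gripper=-1, squeeze=30)

```text
time: 31.05
position: [0.5978, -0.3274, 0.0821]
eef_rot: [180.0, -0.0, -0.1]
wrist_force: [0.4, 0.3, 0.7]
finger_gap: 0.0391
grip_force: 0.0
```

Emit:
step_arm(translation=[[0,0,0],[0,0,0],[0,0,0],[0,0,0],[0,0,0]], twist=[[0,0,0],[0,0,0],[0,0,0],[0,0,0],[0,0,0]])

```text
time: 31.55
position: [0.5978, -0.3274, 0.0818]
eef_rot: [180.0, 0.0, -0.1]
wrist_force: [-0.0, 0.1, 0.3]
finger_gap: 0.0155
grip_force: 30.0
```

Emit:
step_arm(translation=[[0,0,-0.4],[0,0,-0.7],[0,0,-0.8],[0,0,-0.8],[0,0,-0.8]], twist=[[0,0,0],[0,0,0],[0,0,0],[0,0,0],[0,0,0]])

```text
time: 32.05
position: [0.5977, -0.3273, 0.2246]
eef_rot: [180.0, -0.0, -0.1]
wrist_force: [1.2, -0.1, -1.1]
finger_gap: 0.0155
grip_force: 30.0
```

Emit:
step_arm(translation=[[0.1,-1,0],[0.1,-1,0],[0.1,-1,0],[0.12,-1,0],[0,-1,0]], twist=[[0,0,0],[0,0,0],[0,0,0],[0,0,0],[0,0,0]])

```text
time: 32.55
position: [0.615, -0.1258, 0.2232]
eef_rot: [180.0, -0.1, -0.1]
wrist_force: [1.3, 0.0, 0.5]
finger_gap: 0.0154
grip_force: 30.0
```

Emit:
step_arm(translation=[[0,-1,0],[0,-1,0],[0,-0.96,0],[0,0,0],[0,0,0]], twist=[[0,0,0],[0,0,0],[0,0,0],[0,0,0],[0,0,0]])

```text
time: 33.05
position: [0.6151, -0.0083, 0.223]
eef_rot: [180.0, -0.1, 0.0]
wrist_force: [0.3, 0.3, 0.7]
finger_gap: 0.0155
grip_force: 30.0
```

Emit:
step_arm(translation=[[0,0,0.5],[0,0,0.5],[0,0,0.3],[0,0,0],[0,0,0]], twist=[[0,0,0],[0,0,0],[0,0,0],[0,0,0],[0,0,0]])

```text
time: 33.55
position: [0.6153, -0.0096, 0.1707]
eef_rot: [180.0, -0.0, -0.1]
wrist_force: [-0.6, 0.1, -0.9]
finger_gap: 0.0156
grip_force: 30.0
```

```bash
python3 - <<'E'
from h import *
import pickle
o=bot.get_obs();p=o['position'];print(p)
ims=[]
for n in('wrist','side'):
    s=snap(n);q=proj(s,[[.6146,-.009,.08],[p[0],p[1],p[2]-.0718]]);print(q.round(1))
    u,v=q.mean(0).round().astype(int);r=30;print(u-r,v-r)
    ims.append(cv2.resize(s['pixels'][v-r:v+r,u-r:u+r,::-1],(390,390),interpolation=2))
cv2.imwrite('pics/c6.png',np.hstack(ims))
E
```

```text
[ 0.61525981 -0.00956085  0.17066548]
[[259.1 198. ]
 [259.7 203.5]]
229 171
[[233.4 191. ]
 [233.  184.5]]
203 158
```

View pics/c6.png

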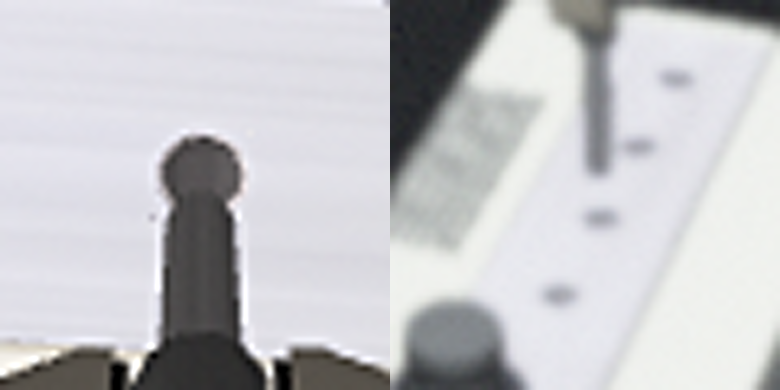

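The tip is centred over the hole to within about 0.5 mm in both views: the wrist view has the hole at (202,177) with the shaft at x 199, and the side view has the tip at (598,170) above the well at (602,218). Lowering.

Emit:
step_arm(translation=[[-0.01,0.01,0.3],[0,0,0.3],[0,0,0.2],[0,0,0],[0,0,0]], twist=[[0,0,0],[0,0,0],[0,0,0],[0,0,0],[0,0,0]])

```text
time: 34.15
position: [0.6146, -0.0093, 0.1377]
eef_rot: [-180.0, 0.0, -0.1]
wrist_force: [-0.4, 0.2, -0.4]
finger_gap: 0.0155
grip_force: 30.0
```

Emit:
step_arm(translation=[[0,0,0.2],[0,0,0.2],[0,0,0.2],[0,0,0],[0,0,0]], twist=[[0,0,0],[0,0,0],[0,0,0],[0,0,0],[0,0,0]])

```text
time: 34.65
position: [0.6146, -0.0094, 0.1136]
eef_rot: [-180.0, 0.0, -0.1]
wrist_force: [-0.3, -0.1, 0.6]
finger_gap: 0.0155
grip_force: 30.0
```

Emit:
step_arm(translation=[[0,0,0.2],[0,0,0.2],[0,0,0.1],[0,0,0],[0,0,0]], twist=[[0,0,0],[0,0,0],[0,0,0],[0,0,0],[0,0,0]])

```text
time: 35.15
position: [0.6147, -0.0094, 0.0938]
eef_rot: [-180.0, 0.0, -0.1]
wrist_force: [0.2, -0.1, -0.5]
finger_gap: 0.0154
grip_force: 30.0
```

Emit:
step_arm(translation=[[0,0,0.03],[0,0,0.03],[0,0,0.02],[0,0,0],[0,0,0]], twist=[[0,0,0],[0,0,0],[0,0,0],[0,0,0],[0,0,0]])

```text
time: 35.65
position: [0.6149, -0.0094, 0.0917]
eef_rot: [180.0, -0.1, -0.1]
wrist_force: [-2.1, -1.2, 7.2]
finger_gap: 0.0152
grip_force: 30.0
```

The probe is home: 7 N at the expected height. Releasing and fetching the second.

Emit:
step_arm(translation=[[0,0,0],[0,0,0],[0,0,-0.2],[0,0,-0.8],[0,0,-1]], twist=[[0,0,0],[0,0,0],[0,0,0],[0,0,0],[0,0,0]], gripper=-0.2)

```text
time: 36.15
position: [0.6139, -0.0094, 0.1705]
eef_rot: [-180.0, 0.2, -0.1]
wrist_force: [-0.3, 0.4, 0.2]
finger_gap: 0.0371
grip_force: 0.0
```

Emit:
step_arm(translation=[[0,0,-1],[0,0,-1],[-0.19,1,0],[-0.19,1,0],[-0.19,1,0]], twist=[[0,0,0],[0,0,0],[0,0,0],[0,0,0],[0,0,0]])

```text
time: 36.65
position: [0.5913, -0.1304, 0.2516]
eef_rot: [180.0, -0.0, -0.0]
wrist_force: [-0.1, -0.8, 0.5]
finger_gap: 0.0373
grip_force: 0.0
```

Emit:
step_arm(translation=[[-0.19,1,0],[-0.19,1,0],[-0.19,1,0],[-0.19,1,0],[-0.19,1,0]], twist=[[0,0,0],[0,0,0],[0,0,0],[0,0,0],[0,0,0]], gripper=0.5)

```text
time: 37.15
position: [0.5528, -0.3309, 0.2513]
eef_rot: [180.0, -0.0, -0.1]
wrist_force: [0.5, -0.3, 1.2]
finger_gap: 0.0686
grip_force: 0.0
```

Emit:
step_arm(translation=[[0,0,0],[0,0,0],[0,0,0],[0,0,0],[0,0,0]], twist=[[0,0,0],[0,0,0],[0,0,0],[0,0,0],[0,0,0]])

```text
time: 37.65
position: [0.5537, -0.3284, 0.2509]
eef_rot: [180.0, -0.0, -0.0]
wrist_force: [-0.0, -0.6, -0.8]
finger_gap: 0.0697
grip_force: 0.0
```

```bash
python3 - <<'E'
from h import *
import pickle
o=bot.get_obs();print(o['position'])
s=snap('wrist','pics/w10.png')
m=(s['pixels'].min(2)>170).astype(np.uint8);m[260:]=0;m[:,:180]=0
c=max(cv2.findContours(m,0,2)[0],key=cv2.contourArea);print(cv2.minAreaRect(c))
M=np.zeros_like(m);cv2.drawContours(M,[c],-1,1,-1)
ins=((M==1)&(s['pixels'].min(2)<165)).astype(np.uint8)
k,l,st,ce=cv2.connectedComponentsWithStats(ins)
for i in range(1,k):
    if st[i,4]>12: print(st[i],ce[i].round(1),onz(s,ce[i],.07).round(4),onz(s,ce[i],.116).round(4))
E
```

```text
[ 0.55370338 -0.32842968  0.25090487]
((260.8982849121094, 189.27069091796875), (142.51834106445312, 54.611480712890625), 86.633544921875)
[254 141  10   8  55] [258.3 145. ] [ 0.596  -0.3267  0.07  ] [ 0.6013 -0.3269  0.116 ]
[254 172  14  21 228] [260.7 181.8] [ 0.5468 -0.3299  0.07  ] [ 0.5586 -0.3297  0.116 ]
[258 204  10   8  65] [262.6 207.5] [ 0.51   -0.3325  0.07  ] [ 0.5267 -0.332   0.116 ]
[261 233   9   8  57] [264.6 236.3] [ 0.466  -0.3356  0.07  ] [ 0.4886 -0.3346  0.116 ]
```

The rack is unmoved and the probe is in place. Gripping it.

Emit:
step_arm(translation=[[0,0.02,0.8],[0,0,1],[0,0,1],[0,0,0.8],[0,0,0.5]], twist=[[0,0,0],[0,0,0],[0,0,0],[0,0,0],[0,0,0]])

```text
time: 38.2
position: [0.5527, -0.3291, 0.0838]
eef_rot: [-179.9, 0.1, -0.0]
wrist_force: [-0.1, -0.1, 0.4]
finger_gap: 0.0698
grip_force: 0.0
```

Emit:
step_arm(translation=[[0,0,0.1],[0,0,0],[0,0,0],[0,0,0],[0,0,0]], twist=[[0,0,0],[0,0,0],[0,0,0],[0,0,0],[0,0,0]])

```text
time: 38.7
position: [0.5538, -0.3303, 0.0838]
eef_rot: [180.0, -0.1, -0.1]
wrist_force: [-0.5, -0.7, -0.4]
finger_gap: 0.0698
grip_force: 0.0
```

Emit:
step_arm(translation=[[0,0,0],[0,0,0],[0,0,0],[0,0,0],[0,0,0]], twist=[[0,0,0],[0,0,0],[0,0,0],[0,0,0],[0,0,0]], gripper=-1)

```text
time: 39.2
position: [0.5534, -0.3301, 0.0826]
eef_rot: [-180.0, 0.0, -0.1]
wrist_force: [-0.6, 0.6, 0.3]
finger_gap: 0.0346
grip_force: 0.0
```

Emit:
step_arm(translation=[[0,0,0],[0,0,0],[0,0,0],[0,0,0],[0,0,0]], twist=[[0,0,0],[0,0,0],[0,0,0],[0,0,0],[0,0,0]])

```text
time: 39.7
position: [0.5534, -0.3301, 0.0826]
eef_rot: [180.0, -0.0, -0.1]
wrist_force: [-0.8, -0.1, 0.6]
finger_gap: 0.0154
grip_force: 30.0
```

Emit:
step_arm(translation=[[0,0,-0.4],[0,0,-0.7],[0,0,-0.8],[0,0,-0.8],[0,0,-0.3]], twist=[[0,0,0],[0,0,0],[0,0,0],[0,0,0],[0,0,0]])

```text
time: 40.2
position: [0.5541, -0.3306, 0.2075]
eef_rot: [179.8, -0.2, -0.1]
wrist_force: [0.3, -0.7, -0.8]
finger_gap: 0.0152
grip_force: 30.0
```

Emit:
step_arm(translation=[[0,0,0],[0,0,0],[0,0,0],[0,0,0],[0,0,0]], twist=[[0,0,0],[0,0,0],[0,0,0],[0,0,0],[0,0,0]])

```text
time: 40.7
position: [0.5532, -0.33, 0.2017]
eef_rot: [-180.0, 0.1, -0.1]
wrist_force: [0.4, -0.0, -0.6]
finger_gap: 0.0153
grip_force: 30.0
```

Emit:
step_arm(translation=[[0.22,-0.95,0],[0.22,-0.95,0],[0.22,-0.95,0],[0.22,-0.95,0],[0.22,-0.95,0]], twist=[[0,0,0],[0,0,0],[0,0,0],[0,0,0],[0,0,0]])

```text
time: 41.2
position: [0.5977, -0.1386, 0.2024]
eef_rot: [-180.0, 0.0, -0.1]
wrist_force: [0.7, -0.5, -1.1]
finger_gap: 0.0158
grip_force: 30.0
```

Emit:
step_arm(translation=[[0.24,-0.97,0],[0,0,0.4],[0,0,0.4],[0,0,0],[0,0,0]], twist=[[0,0,0],[0,0,0],[0,0,0],[0,0,0],[0,0,0]])

```text
time: 41.7
position: [0.6069, -0.1023, 0.1701]
eef_rot: [-180.0, 0.1, -0.2]
wrist_force: [-0.7, 1.2, -0.4]
finger_gap: 0.0155
grip_force: 30.0
```

Emit:
step_arm(translation=[[0,0,0],[0,0,0],[0,0,0],[0,0,0],[0,0,0]], twist=[[0,0,0],[0,0,0],[0,0,0],[0,0,0],[0,0,0]])

```text
time: 42.2
position: [0.6074, -0.1014, 0.1708]
eef_rot: [180.0, -0.0, -0.1]
wrist_force: [1.0, 0.5, -0.3]
finger_gap: 0.0154
grip_force: 30.0
```

```bash
python3 - <<'E'
from h import *
o=bot.get_obs();p=o['position'];print(p)
s=snap('wrist');q=proj(s,[[.6071,-.1012,.08],[p[0],p[1],p[2]-.0726]]);print(q.round(1))
u,v=q[0].round().astype(int)
g=s['pixels'].min(2)
for y in range(v-8,v+8): print(y,u-14,' '.join('%3d'%x for x in g[y,u-14:u+15]))
E
```

```text
[ 0.60737833 -0.10144276  0.17083459]
[[259.4 197.6]
 [259.7 203.2]]
190 245 227 227 227 227 228 226 227 227 227 227 229 235 239 214 218 221 235 229 233 230 227 226 226 226 225 225 226 226 226
191 245 226 226 228 227 227 226 227 228 230 233 239 211 112 122  91  92  97 176 219 232 232 228 228 227 228 227 228 228 228
192 245 225 224 224 225 225 224 226 227 231 238 185 116  64  72  76  72  75  74 115 181 234 233 229 229 229 229 229 229 229
193 245 225 225 225 226 225 225 226 228 234 184  81  65  77  82  84  83  83  83  83  90 220 235 229 227 227 227 227 228 228
194 245 225 227 226 226 226 225 227 231 225 134  63  79  80  82  82  83  83  87  94  94 159 231 230 227 227 226 226 226 226
195 245 224 225 225 225 226 226 228 234 180  77  71  82  83  85  84  84  84  92  95  94  94 227 232 228 228 227 227 227 228
196 245 225 225 225 224 225 225 227 235 157  55  74  80  81  86  84  85  85  90  97  95  97 228 230 228 227 227 227 227 227
197 245 224 224 224 224 225 224 226 235 158  56  74  80  84  86  86  84  85  90  94  94  93 191 230 227 226 226 225 226 226
198 245 223 222 223 223 223 223 225 232
[... 252 characters left out ...]
 164 122  71  74  73  72  68  70  73  85 128 221 227 226 223 224 223 223 224 224
201 245 223 223 223 222 223 224 223 224 230 206 179 107  72  71  68  69  66  62  79 229 231 228 224 224 224 224 223 224 224
202 245 223 224 224 224 225 224 225 225 231 243 118  67  73  70  69  69  69  64  60 145 242 228 224 224 225 225 225 225 224
203 245 220 221 221 221 222 222 221 224 230 198  61  72  74  70  69  69  70  66  57  62 249 231 226 225 225 225 225 225 225
204 245 220 219 220 219 219 219 220 222 229 197  65  74  74  71  68  69  69  66  61  58 197 232 224 224 224 223 224 225 224
205 245 220 220 220 220 220 220 221 222 230 150  69  77  75  71  70  70  69  69  63  62 197 232 221 220 221 221 220 220 221
```

The hole's centre (259.6, 197.2) matches the prediction and the shaft's column (259.7). Lowering.

Emit:
step_arm(translation=[[0,0,0.3],[0,0,0.3],[0,0,0.2],[0,0,0],[0,0,0]], twist=[[0,0,0],[0,0,0],[0,0,0],[0,0,0],[0,0,0]])

```text
time: 42.75
position: [0.6073, -0.1014, 0.1384]
eef_rot: [-180.0, 0.0, -0.1]
wrist_force: [-0.0, -0.7, -1.4]
finger_gap: 0.0155
grip_force: 30.0
```

Emit:
step_arm(translation=[[0,0,0.2],[0,0,0.2],[0,0,0.2],[0,0,0],[0,0,0]], twist=[[0,0,0],[0,0,0],[0,0,0],[0,0,0],[0,0,0]])

```text
time: 43.25
position: [0.6073, -0.1014, 0.1144]
eef_rot: [-180.0, 0.0, -0.1]
wrist_force: [0.4, -0.2, 0.0]
finger_gap: 0.0152
grip_force: 30.0
```

Emit:
step_arm(translation=[[0,0,0.2],[0,0,0.2],[0,0,0.1],[0,0,0],[0,0,0]], twist=[[0,0,0],[0,0,0],[0,0,0],[0,0,0],[0,0,0]])

```text
time: 43.75
position: [0.6073, -0.1014, 0.0946]
eef_rot: [-180.0, 0.0, -0.1]
wrist_force: [0.6, 0.4, -0.4]
finger_gap: 0.0148
grip_force: 30.0
```

Emit:
step_arm(translation=[[0,0,0.03],[0,0,0.03],[0,0,0.02],[0,0,0],[0,0,0]], twist=[[0,0,0],[0,0,0],[0,0,0],[0,0,0],[0,0,0]])

```text
time: 44.25
position: [0.6076, -0.1014, 0.0925]
eef_rot: [180.0, -0.1, -0.1]
wrist_force: [-2.8, 0.4, 8.2]
finger_gap: 0.0158
grip_force: 30.0
```

Home too (8 N). Releasing, rising and measuring the button.

Emit:
step_arm(translation=[[0,0,0],[0,0,0],[0,0,-0.2],[0,0,-0.8],[0,0,-1]], twist=[[0,0,0],[0,0,0],[0,0,0],[0,0,0],[0,0,0]], gripper=-0.2)

```text
time: 44.75
position: [0.6066, -0.1012, 0.1713]
eef_rot: [-180.0, 0.2, -0.1]
wrist_force: [-0.1, -0.8, 0.8]
finger_gap: 0.0369
grip_force: 0.0
```

Emit:
step_arm(translation=[[0,0,-1],[0,0,-1],[-0.8,-0.8,0],[-0.8,-0.8,0],[0,0,0]], twist=[[0,0,0],[0,0,0],[0,0,0],[0,0,0],[0,0,0]])

```text
time: 45.25
position: [0.5412, -0.0349, 0.2531]
eef_rot: [-180.0, -0.1, 0.0]
wrist_force: [1.0, 0.0, 0.2]
finger_gap: 0.037
grip_force: 0.0
```

Emit:
step_arm(translation=[[0,0,0],[0,0,0],[0,0,0],[0,0,0],[0,0,0]], twist=[[0,0,0],[0,0,0],[0,0,0],[0,0,0],[0,0,0]], gripper=-1)

```text
time: 45.75
position: [0.5436, -0.0377, 0.2511]
eef_rot: [-180.0, 0.0, -0.1]
wrist_force: [-0.5, 0.2, -0.3]
finger_gap: 0.0027
grip_force: 0.0
```

```bash
python3 - <<'E'
from h import *
import pickle
print(bot.get_obs()['position'])
s=snap('wrist','pics/w11.png')
L=[]
for w in (pickle.load(open('w2.pkl','rb')),pickle.load(open('w9.pkl','rb')),s):
    g=w['pixels'].max(2);u,v=proj(w,[[.493,-.035,.046]])[0].round().astype(int)
    p=g[v-14:v+15,u-14:u+15];m=(p<60).astype(np.uint8)
    c=max(cv2.findContours(m,0,2)[0],key=cv2.contourArea);(x,y),(a,b),_=cv2.minAreaRect(c)
    uv=(x+u-14,y+v-14);print((u,v),uv,a,b,onz(w,uv,.046).round(4));L.append((w,uv))
print(tri(L[:2]),tri(L))
E
```

```text
[ 0.5436468  -0.03765967  0.25110448]
(np.int64(298), np.int64(247)) (np.float64(299.0), np.float64(248.5)) 17.0 16.0 [ 0.4895 -0.0365  0.046 ]
(np.int64(62), np.int64(185)) (np.float64(57.5), np.float64(186.0)) 18.0 19.0 [ 0.492  -0.0272  0.046 ]
(np.int64(258), np.int64(206)) (np.float64(257.50000190734863), np.float64(207.5)) 18.384775161743164 18.384777069091797 [ 0.4909 -0.0344  0.046 ]
[ 0.49459214 -0.0349637   0.05541981] [ 0.49444658 -0.03476678  0.05528938]
```

View pics/w11.png

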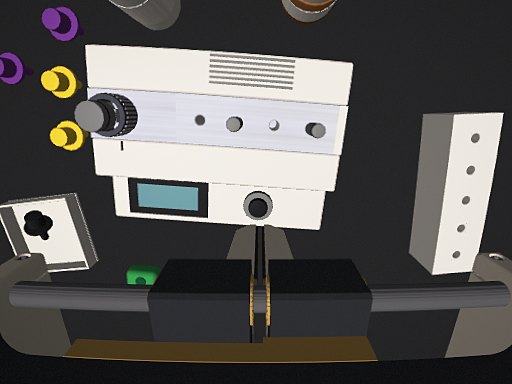

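All five rack holes are empty, slim heads stand in the wells at (234,124) and (316,130), the reference probe is in the chuck at (95,115) and the plug is in the tray at (38,222). The button top is at (258,207), measured at (0.494, -0.035, 0.055). Pressing it with the closed fingers.

Emit:
step_arm(translation=[[-0.6,-0.07,0],[-0.63,0,0],[0,0,1],[0,0,1],[0,0,1]], twist=[[0,0,0],[0,0,0],[0,0,0],[0,0,0],[0,0,0]])

```text
time: 46.3
position: [0.4941, -0.0345, 0.1304]
eef_rot: [180.0, -0.1, -0.1]
wrist_force: [0.5, -0.0, 0.3]
finger_gap: 0.0002
grip_force: 0.0
```

Emit:
step_arm(translation=[[0,0,0.8],[0,0,0.6],[0,0,0.2],[0,0,0],[0,0,0]], twist=[[0,0,0],[0,0,0],[0,0,0],[0,0,0],[0,0,0]])

```text
time: 46.8
position: [0.4949, -0.0345, 0.0688]
eef_rot: [180.0, -0.1, -0.1]
wrist_force: [0.6, 0.6, 0.4]
finger_gap: 0.0005
grip_force: 0.0
```

Emit:
step_arm(translation=[[0,0,0.05],[0,0,0.05],[0,0,0.05],[0,0,0],[0,0,0]], twist=[[0,0,0],[0,0,0],[0,0,0],[0,0,0],[0,0,0]])

```text
time: 47.3
position: [0.4944, -0.0344, 0.0617]
eef_rot: [180.0, -0.0, -0.1]
wrist_force: [-0.1, -0.3, 1.6]
finger_gap: 0.0006
grip_force: 0.8
```

Emit:
step_arm(translation=[[0,0,0.05],[0,0,0.05],[0,0,0],[0,0,0],[0,0,0]], twist=[[0,0,0],[0,0,0],[0,0,0],[0,0,0],[0,0,0]])

```text
time: 47.8
position: [0.4944, -0.0344, 0.0577]
eef_rot: [180.0, -0.0, -0.1]
wrist_force: [0.5, -0.2, 2.5]
finger_gap: 0.0007
grip_force: 2.0
```

Emit:
step_arm(translation=[[0,0,0.05],[0,0,0],[0,0,0],[0,0,0],[0,0,0]], twist=[[0,0,0],[0,0,0],[0,0,0],[0,0,0],[0,0,0]])

```text
time: 48.3
position: [0.4945, -0.0344, 0.0561]
eef_rot: [180.0, -0.0, -0.1]
wrist_force: [-2.1, -0.3, 11.5]
finger_gap: -0.0
grip_force: 6.0
```

The button is right down (11.5 N, beyond the 5 N spring). Letting it go and rising clear.

Emit:
step_arm(translation=[[0,0,0],[0,0,0],[0,0,-0.3],[0,0,-0.8],[0,0,-1]], twist=[[0,0,0],[0,0,0],[0,0,0],[0,0,0],[0,0,0]])

```text
time: 48.8
position: [0.493, -0.0343, 0.1391]
eef_rot: [-180.0, 0.2, -0.1]
wrist_force: [1.2, 0.3, -0.3]
finger_gap: 0.0003
grip_force: 0.0
```

Emit:
step_arm(translation=[[0,0,-1],[0,0,-1],[0,0,-0.5],[0,0,0],[0,0,0]], twist=[[0,0,0],[0,0,0],[0,0,0],[0,0,0],[0,0,0]])

```text
time: 49.3
position: [0.494, -0.0344, 0.2388]
eef_rot: [-180.0, 0.0, -0.1]
wrist_force: [-0.5, 0.4, -0.2]
finger_gap: 0.0003
grip_force: 0.0
```

Emit:
step_arm(translation=[[0,0,0],[0,0,0],[0,0,0],[0,0,0],[0,0,0]], twist=[[0,0,0],[0,0,0],[0,0,0],[0,0,0],[0,0,0]])

```text
time: 49.8
position: [0.4942, -0.0344, 0.2392]
eef_rot: [-180.0, 0.0, -0.1]
wrist_force: [-0.1, 0.4, 0.2]
finger_gap: 0.0002
grip_force: 0.0
```

```bash
python3 -c "
from h import *
print(bot.get_obs()['position'],bot.job_done())"
```

```text
the job is handed in; nothing more can be done
[ 0.49419402 -0.0344166   0.23924659] None
```

I handed the job in at about 50 s with every step done (no verdict came back): plug in the tray, reference probe clamped in the chuck (sleeve at about 2.2 rad), both test probes home in wells 1 and 3, and the start button pressed right down and let go.

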